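Take the filter disc out of its tray and rack it

TASK

Take the round metal filter disc out of its tray: first slide it inside the tray so that its front edge rides up the two ramps and stays raised, then grip it by that edge. Stand it on edge in the middle slot of the wire drying rack, letting go only when it is down in the slot, and do not disturb the multimeter, the tape roll or the screwdriver.

Things in the scene. Friction and masses are not known exactly. Their poses are not given: they have to be found in the camera images.
- filter_disc: Flat round bare-aluminium filter disc, 84 mm across, 8 mm thick, 0.12 kg, with rings of small dark dots on both faces; it starts lying flat in the tray, its top 3.5 mm below the tray's walls. Origin at its centre; z is the disc's axis.
- filter_tray: Grey plastic tray fixed to the bench, 138 x 116 mm (its x from -76 to +62 mm). Origin on its underside, below where the disc's centre starts; z up. The disc lies on two ledges 24 mm high, 23 to 58 mm either side of its x axis. Side walls along x, 90 mm apart inside, 35.5 mm high. At the +x end slanted stops, 35.5 mm high, hold the disc back, leaving a 46 mm gap in the middle, open at the end.
- tray_ramps (a point): Point midway between the toes of the two ramps of the tray, at -38 mm along the tray's x, 24 mm above the bench. From the toes the ramps rise at 35 degrees towards the tray's -x end, to 47 mm high at -71 mm. Pushed up them about 28 mm towards -x by its rear rim, the disc lies tilted about 15 degrees with its front edge raised, and friction holds it there.
- finger_slot (a point): Middle of the front end of the tray, on the bench (-76 mm along the tray's x). Between the ramps is a slot 46 mm wide, open at the front, its floor 4 mm above the bench; it runs back to -50 mm, giving room for a finger below the disc's raised edge. From there to the +x end a 46 mm channel, 16 mm above the bench, runs between the ledges, so a fingertip can reach the disc's rear rim.
- drying_rack: Steel wire rack fixed to the bench, 104 x 74 mm, 53 mm high. Four hoops of 5 mm wire, 60 mm wide, stand across its x axis at x = -34.5, -11.5, 11.5 and 34.5 mm, making three slots 18 mm wide side by side along x. Origin at the centre of its underside, z up.
- rack_slot (a point): Centre of the middle slot of the rack, 48 mm above the bench: where the disc's centre is when it stands on edge (its axis along the rack's x) on the two 8 mm rails that run along the rack's x at y = +-22 mm, their centres 8 mm high.
- multimeter: Dark hand-held multimeter lying on the bench, 140 x 75 x 41 mm, loose; leave it alone. Origin at the centre of its underside.
- tape_roll: Black roll of tape lying flat, 62 mm across, 19 mm high, loose; leave it alone. Origin at the centre of its underside. A tall cardboard carton (solid, over 0.3 m high) stands at the back of the bench between it and the far end of the rack, from about 0.65 m ahead of the robot on, 0.05 to 0.35 m to the right: pass in front of it.
- screwdriver: Screwdriver with green handle lying on the bench, 163 x 25 x 22 mm, loose; leave it alone. Origin at the centre of its underside, its length along its y.
Mind the look-alikes: they are no part of the job. What is shaped like the drying_rack but pink is not meant.

How it is judged (in metres and radians):
On the way, in this order (a step that is already met when the one before it is completed fails the run):
1. the disc lies tilted (over 10 degrees) against the ramps, still in the tray (angle between filter_disc's own z axis and vertical above 0.175 rad and horizontal distance between filter_disc and filter_tray below 0.05 m and contact force between filter_disc and filter_tray above 0.05 N), for 0.2 s.
2. the disc, still held by the fingers, is lowered on edge into the middle slot (z of filter_disc in the frame of drying_rack below 0.062 m and x of filter_disc in the frame of drying_rack between -0.01 and 0.01 m and y of filter_disc in the frame of drying_rack between -0.018 and 0.018 m and contact force between the fingers and filter_disc above 0.5 N), for 0.1 s.
At the end, for the whole second after the job is handed in: The disc stands on edge on the two rails of the middle slot of the rack, within 20 degrees of upright, its centre within 10 mm of the slot's middle along and across it and 40 to 54 mm above the rack's underside, at rest (angle between filter_disc's own z axis and vertical between 1.22 and 1.92 rad and angle between the z axis of filter_disc and the x axis of drying_rack, either way round below 0.4 rad and x of filter_disc in the frame of drying_rack between -0.01 and 0.01 m and y of filter_disc in the frame of drying_rack between -0.01 and 0.01 m and z of filter_disc in the frame of drying_rack between 0.04 and 0.054 m and linear speed of filter_disc below 0.02 m/s); the robot touches nothing.
It fails at once if the multimeter, the tape roll or the screwdriver is shoved by more than 30 mm (distance of any of multimeter, tape_roll, screwdriver from where it was at the start of the episode above 0.03 m).
It also fails if it takes over 61 s, if anything falls off the work surface, if the arm or the gripper's body presses on something with over 40 N, if the wrist force passes 120 N, or if a joint passes its speed limit or range.

ROBOT

A 7-joint arm with a two-finger parallel gripper is mounted at the origin on a cart in front of the work surface, level with it; the furniture and walls round the work are solid. World frame = base frame: x ahead of the robot, y to its left, z up, the work surface at z = 0. Lengths are in mm, angles in rad, forces in N, time in s.
With the tool pointing down it reaches from about 350 to 900 mm from the base axis. Payload 19.9 kg.
Tool frame: the origin (TCP) lies on the centre line of the jaws, within the pads' length; the fingertips stand 19 mm ahead of it and the grasp point (between the pads) is the TCP; z points along the fingers, y is the direction in which the jaws open and shut (so a half turn about z gives the same grasp; the last joint's range is limited). The gripper opens to 85 mm and grips with 20 to 120 N. Pads are 22 mm wide; open, the fingers measure 114 mm over their backs; the gripper's body (76 mm by 85 mm) begins 54 mm behind the grasp point. The pads swing forward as they close: fully open they stand 13 mm farther back than shut.
Start: joints at [1.198, 0.417, -0.01, 1.614, 0.005, 1.111, -0.053], TCP at [203.587, -590.894, 250.26] pointing down, gripper open.
Joint ranges: [-2.81, 2.81], [-0.39, 2.02], [-1.27, 1.25], [0.06, 2.57], [-1.19, 4.33], [0.19, 2], [-2.82, 2.82]. Speed limits (rad/s): [1.89, 1.89, 2.39, 2.39, 3.01, 3.01, 3.01].

INTERFACE

Orientations are given as a 3x3 rotation matrix whose columns are the frame's x, y, z axes.
In Python, from cell import bot gives the robot as it stands.
- The arm moves only by the tool servo_tool, never from a script. Its argument "deltas" is one flat list of numbers, 7 for each row, row after row: the turn, a rotation vector about the tool's x, y, z in degrees, then the shift along the tool's x, y, z in cm, then the closure, from 0 (fully open) to 1 (shut). In form: [rx, ry, rz, x, y, z, grip, rx, ry, rz, x, y, z, grip, ...]. A call has 1 to 8 rows; each row shifts and turns the commanded pose from where the row before left it, along the tool's axes as they then stand; what a row does not reach is not made up. A row lasts 1/8 s, in which the tool goes at most 62.5 mm and 10.7 degrees, less where a joint would pass 70% of its speed; a pose out of reach is approached as far as the arm can. A call is refused whole if a number of a shift passes 6.25 or a number of a turn 10.7, either way. A call with a gripper value outside its range is refused whole. The fingers move at their own pace and stop on an object; "grip_force" is the grip in N (left out, the last holds). Time passes only in rows, so rows that do not move let the fingers close. It gives the time, the measured TCP pose, the force and the opening at its end, in the units of the state.
- bot.get_obs(): the state, without advancing time (a new reading comes with each control period).
- bot.grab_frame(name): name is "side" or "top"; returns the picture (480x640x3 uint8, blue, green, red); there is no depth.
- bot.camera_info(name): a dict with "fx", "fy", "cx", "cy" (pixels), "eye" and "attitude" of the camera in the world. Camera axes: x right, y down, z forward; pixel columns grow to the right and rows downward; lengths in mm; the calibration is good to about 2 mm. A picture is of the moment at which its call begins. camera_info takes no time and is no camera call.
- bot.hand_in(): hands the job in, once; it reports no verdict.
The state is a dict: "time_s": time; "q": joint angles; "dq": joint speeds; "effort": joint torques, N m; "eef_pos": TCP position; "ee_rot": TCP orientation; "force": force on the tool from outside, world axes, zero at the start; "moment": the same for the moment, N m; "width": finger opening in mm.
Only numpy, scipy, OpenCV 4.12 (cv2) and the standard library are available. Lean on these libraries where they do the work, as an engineer would, in place of code of your own. Each camera call takes 0.05 s, during which the arm holds its last target.

## Working session

There is one attempt and no reset: what is moved stays moved. The work goes in short steps, Python scripts to look and compute and a tool call to move; the robot and the scene stay as the last step left them, time stands still between calls to the robot, and variables do not carry over. Pictures are saved under pics/ and viewed, and the job is handed in when it is done.

Besides the shell and the picture viewer there is one more tool, called after "Request:" by a JSON object that holds its "fn" and its "kwargs", one argument or row to a line. servo_tool: Moves the arm, as the interface text tells. Its arguments: {"type":"object","properties":{"deltas":{"type":"array","items":{"type":"number"}},"grip_force":{"type":"number"}},"required":["deltas"]}

```bash
mkdir -p pics; ls
python3 - <<'E'
from cell import bot
import cv2,numpy as np
for n in("top","side"):
    im=bot.grab_frame(n); cv2.imwrite(f"pics/{n}0.png",im)
    print(n,bot.camera_info(n))
print(bot.get_obs())
E
```

```text
pics
top {'fx': 500.55053559282595, 'fy': 500.55053559282595, 'cx': 323.39957320067697, 'cy': 243.45746899093294, 'eye': array([ 324.00518178, -303.1314483 , 1265.63664029]), 'attitude': array([[ 0.02378225, -0.98258162,  0.18430344],
       [-0.99971222, -0.02279496,  0.00747407],
       [-0.00314269, -0.18442815, -0.98284097]])}
side {'fx': 488.53594340119014, 'fy': 488.53594340119014, 'cx': 321.8002126898058, 'cy': 240.09192766441942, 'eye': array([190.75522695, 851.21509696, 929.15901133]), 'attitude': array([[-0.96314964, -0.1463382 ,  0.2256721 ],
       [-0.26868343,  0.56193358, -0.78232977],
       [-0.012328  , -0.81413499, -0.58054478]])}
{'time_s': 0.1, 'q': array([ 1.19751088,  0.41788085, -0.01029821,  1.61414932,  0.00471599,
        1.11067213, -0.0529923 ]), 'dq': array([ 5.43586506e-04, -8.52508613e-04,  1.00543137e-03, -5.31058723e-04,
       -5.26104793e-04,  4.24062355e-04,  4.09852644e-05]), 'effort': array([ 1.99681774e-03, -8.65820146e+01,  6.80843778e-01, -4.35638094e+01,
        1.92980940e-02,  5.03449410e-03,  3.64738435e-05]), 'eef_pos': array([ 203.47024232, -590.63414555,  249.72884613]), 'ee_rot': array([[ 9.45456201e-01,  3.25748939e-01, -4.48326636e-04],
       [ 3.25749231e-01, -9.45455688e-01,  9.89722654e-04],
       [-1.01471864e-04, -1.08178148e-03, -9.99999410e-01]]), 'force': array([-0.38030687,  0.04204523, -0.21466391]), 'moment': array([ 0.00982465, -0.04688031,  0.00277627]), 'width': 85.35112818682758}
```

View pics/top0.png

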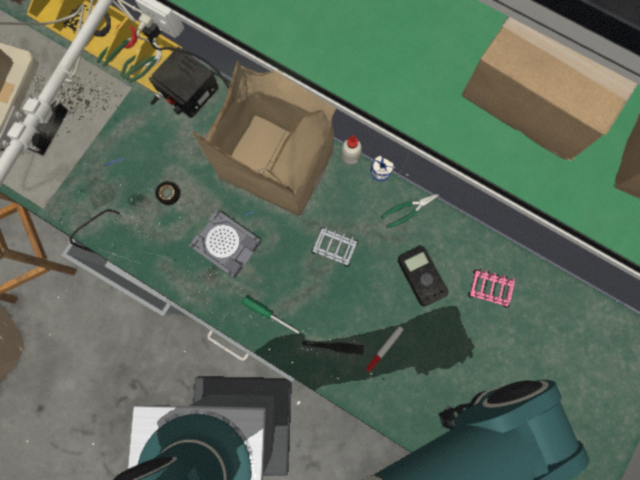

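View pics/side0.png

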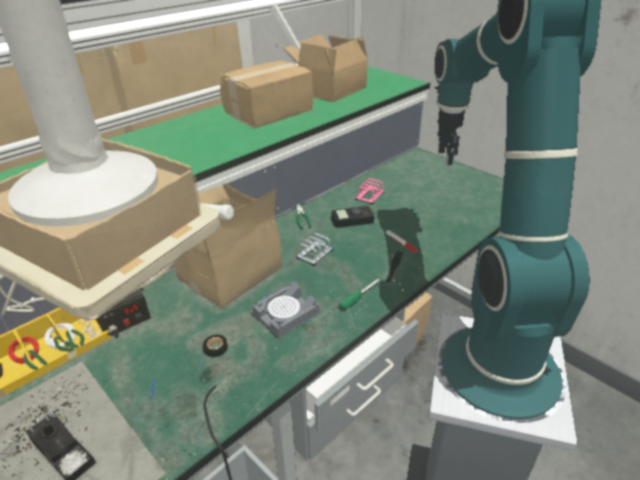

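```bash
cat > h.py <<'E'
from cell import bot
import cv2,numpy as np
np.set_printoptions(precision=2,suppress=True)
def ray(n,u,v):
    c=bot.camera_info(n); d=c['attitude']@np.array([(u-c['cx'])/c['fx'],(v-c['cy'])/c['fy'],1]); return c['eye'],d
def onz(n,u,v,z):
    e,d=ray(n,u,v); return e+d*(z-e[2])/d[2]
def two(a,b):
    e1,d1=ray('top',*a); e2,d2=ray('side',*b)
    s=np.linalg.lstsq(np.c_[d1,-d2],e2-e1,rcond=None)[0]
    p,q=e1+d1*s[0],e2+d2*s[1]; return (p+q)/2,np.linalg.norm(p-q)
def proj(n,p):
    c=bot.camera_info(n); x=c['attitude'].T@(np.asarray(p)-c['eye']); return np.array([c['fx']*x[0]/x[2]+c['cx'],c['fy']*x[1]/x[2]+c['cy']])
E
python3 - <<'E'
import cv2,numpy as np
t=cv2.imread('pics/top0.png');s=cv2.imread('pics/side0.png')
def c(im,x,y,w,h,k): return cv2.resize(im[y:y+h,x:x+w],None,fx=k,fy=k,interpolation=cv2.INTER_CUBIC)
cv2.imwrite('pics/ct.png',np.vstack([np.hstack([c(t,182,205,80,75,5),c(t,300,210,80,75,5)])]))
cv2.imwrite('pics/cs.png',np.hstack([c(s,245,275,80,65,5),c(s,280,220,80,65,5)]))
E
```

```text
(no output)
```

View pics/ct.png

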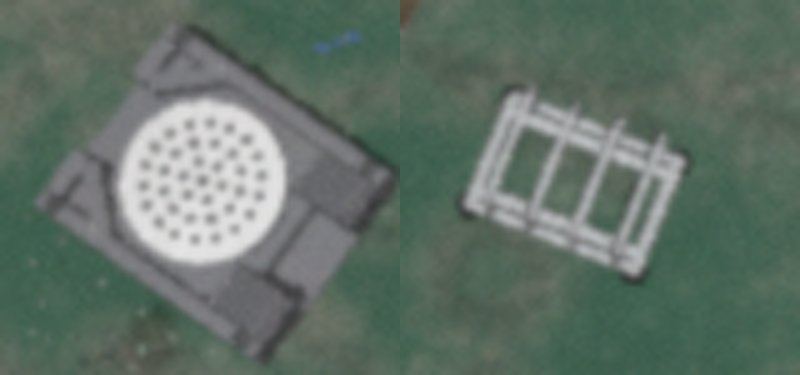

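View pics/cs.png

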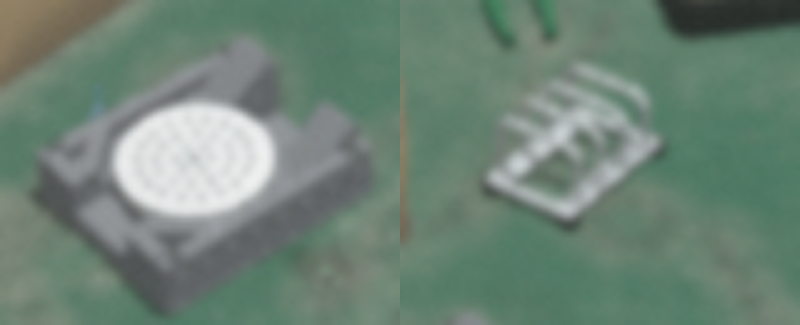

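Run:
```python
from h import *
t=cv2.imread('pics/top0.png');s=cv2.imread('pics/side0.png')
cs={}
for n,im,b in(('top',t,(182,205,80,75)),('side',s,(245,275,80,65))):
    x,y,w,h=b; k=8; c=cv2.resize(im[y:y+h,x:x+w],None,fx=k,fy=k,interpolation=cv2.INTER_CUBIC)
    g=cv2.cvtColor(c,cv2.COLOR_BGR2GRAY); m=(g>165).astype(np.uint8)*255
    m=cv2.morphologyEx(m,cv2.MORPH_CLOSE,np.ones((31,31)))
    cc=max(cv2.findContours(m,0,2)[0],key=cv2.contourArea); e=cv2.fitEllipse(cc)
    u=(e[0][0]+.5)/k-.5+x; v=(e[0][1]+.5)/k-.5+y; cs[n]=(u,v)
    print(n,u,v,np.array(e[1])/k,onz(n,u,v,32))
print('disc two',two(cs['top'],cs['side']))
# tray outline top: dull grey (low saturation)
x,y,w,h=182,205,80,75;k=8
c=cv2.resize(t[y:y+h,x:x+w],None,fx=k,fy=k,interpolation=cv2.INTER_CUBIC)
hsv=cv2.cvtColor(c,cv2.COLOR_BGR2HSV); 
# grey: blue>=green
m=((c[...,0].astype(int)-c[...,1]>-4)).astype(np.uint8)*255
m=cv2.morphologyEx(m,cv2.MORPH_OPEN,np.ones((25,25)));m=cv2.morphologyEx(m,cv2.MORPH_CLOSE,np.ones((41,41)))
cc=max(cv2.findContours(m,0,2)[0],key=cv2.contourArea); r=cv2.minAreaRect(cc); b=cv2.boxPoints(r)
cv2.imwrite('pics/mt.png',cv2.drawContours(c.copy(),[cc,b.astype(int)],-1,(0,0,255),2))
P=np.array([onz('top',(q[0]+.5)/k-.5+x,(q[1]+.5)/k-.5+y,35) for q in b]);print(P)
for i in range(4):
    d=P[(i+1)%4]-P[i];print(np.linalg.norm(d),np.degrees(np.arctan2(d[1],d[0])))
# rack
x,y,w,h=300,215,70,65
c=cv2.resize(t[y:y+h,x:x+w],None,fx=k,fy=k,interpolation=cv2.INTER_CUBIC)
m=(c.min(2)>105).astype(np.uint8)*255
m=cv2.morphologyEx(m,cv2.MORPH_OPEN,np.ones((9,9)))
m2=cv2.morphologyEx(m,cv2.MORPH_CLOSE,np.ones((91,91)))
cc=max(cv2.findContours(m2,0,2)[0],key=cv2.contourArea); r=cv2.minAreaRect(cc); b=cv2.boxPoints(r)
print(((b+.5)/k-.5+[x,y]))
cv2.imwrite('pics/mr.png',np.hstack([cv2.drawContours(c.copy(),[cc,b.astype(int)],-1,(0,0,255),1)]))
```

```text
top 221.98844146728516 240.93779754638672 [32.46 33.71] [555.87 -38.96  32.  ]
side 283.6778564453125 306.67846298217773 [23.3  32.95] [555.68 -38.44  32.  ]
disc two (array([555.91, -38.88,  31.56]), np.float64(0.08925670450624355))
[[ 542.32   44.42   35.  ]
 [ 646.08  -20.62   35.  ]
 [ 559.86 -145.94   35.  ]
 [ 458.7   -79.93   35.  ]]
122.4621717943801 -32.08163584093131
152.11508735896803 -124.53029774868257
120.79023901224556 146.87500896789052
149.85384535534496 56.08010526054216
[[311.1  251.4 ]
 [321.98 224.2 ]
 [358.42 238.78]
 [347.55 265.98]]
```

View pics/mt.png

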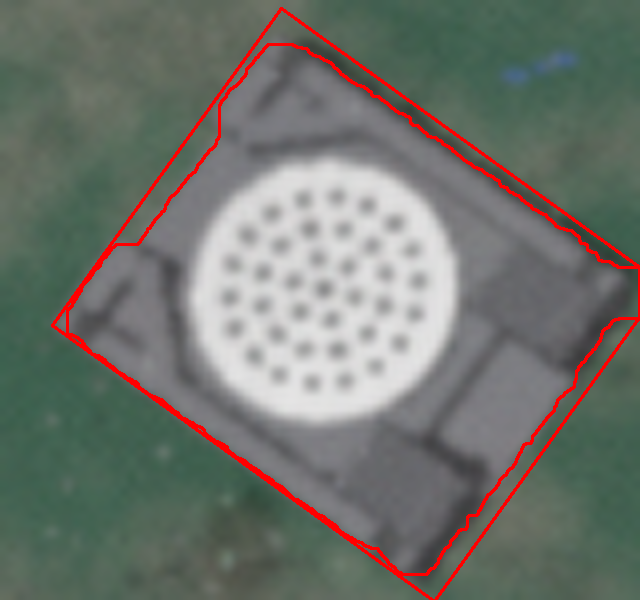

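View pics/mr.png

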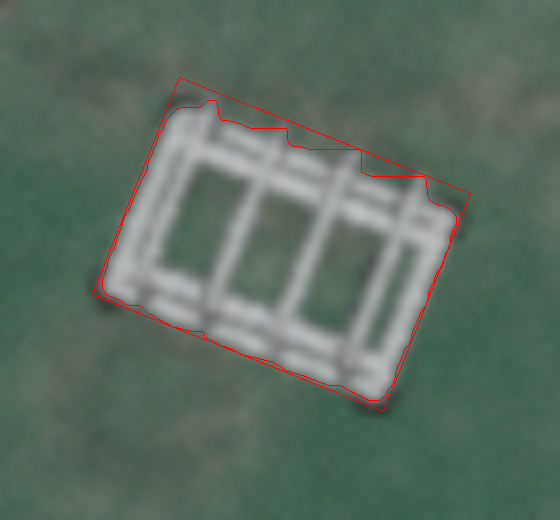

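Run:
```python
from h import *
t=cv2.imread('pics/top0.png');s=cv2.imread('pics/side0.png')
f=lambda q,o:((q[0]+.5)/8-.5+o[0],(q[1]+.5)/8-.5+o[1])
for q,z in(((280,253),4),((283,234),50.5)): print('rack c',onz('top',*f(q,(300,215)),z))
C=[onz('top',*f(q,(300,215)),4) for q in((100,293),(180,105),(458,215),(383,400))]
for i in range(4):
    d=C[(i+1)%4]-C[i];print(np.linalg.norm(d),np.degrees(np.arctan2(d[1],d[0])))
for a,b in(((215,100),(145,295)),((287,128),(210,318)),((360,150),(278,340)),((425,178),(345,365))):
    A,B=[onz('top',*f(q,(300,215)),50.5) for q in(a,b)];d=A-B;print('hoop',(A+B)/2,np.linalg.norm(d),np.degrees(np.arctan2(d[1],d[0])))
# tray lines
x,y,w,h=182,205,80,75;k=8
c=cv2.resize(t[y:y+h,x:x+w],None,fx=k,fy=k,interpolation=cv2.INTER_CUBIC)
m=((c[...,0].astype(int)-c[...,1]>-4)).astype(np.uint8)*255
m=cv2.morphologyEx(m,cv2.MORPH_OPEN,np.ones((25,25)));m=cv2.morphologyEx(m,cv2.MORPH_CLOSE,np.ones((41,41)))
cc=max(cv2.findContours(m,0,2)[0],key=cv2.contourArea)[:,0].astype(float)
for nm,(a,b) in dict(near=((80,340),(360,535)),far=((310,50),(580,240)),stop=((70,305),(255,55)),ramp=((430,570),(600,330))).items():
    a=np.array(a,float);b=np.array(b,float);d=(b-a)/np.linalg.norm(b-a);n=np.array([-d[1],d[0]])
    r=cc-a;sel=cc[(abs(r@n)<14)&(r@d>0)&(r@d<np.linalg.norm(b-a))]
    W=np.array([onz('top',*f(q,(x,y)),35.5)[:2] for q in sel]).astype(np.float32)
    l=cv2.fitLine(W,cv2.DIST_HUBER,0,.01,.01).ravel();ang=np.degrees(np.arctan2(l[1],l[0]))
    nn=np.array([-l[1],l[0]]);print(nm,len(sel),ang,'dist from disc',(np.array([555.9,-38.9])-l[2:])@nn)
x,y,w,h=280,220,65,55
c=cv2.resize(s[y:y+h,x:x+w],None,fx=10,fy=10,interpolation=cv2.INTER_CUBIC);cv2.imwrite('pics/srack.png',c)
```

```text
rack c [ 554.14 -322.29    4.  ]
rack c [ 551.64 -322.4    50.5 ]
66.58496827965432 -21.19485994324998
96.24032309728915 -110.71424120231774
64.7358554252291 159.0457707630515
96.54538139607531 70.38214617080804
hoop [ 562.52 -290.38   50.5 ] 65.13084007639029 -18.021583585708516
hoop [ 554.98 -311.73   50.5 ] 64.33582956490888 -20.483112660430393
hoop [ 548.58 -333.62   50.5 ] 64.87430979185199 -21.925499629230643
hoop [ 540.74 -354.1    50.5 ] 63.68498746845988 -21.917092135818002
near 195 56.23994 dist from disc -57.05664521131379
far 200 56.182747 dist from disc 59.23305407733189
stop 75 -33.260513 dist from disc -61.87372299778011
ramp 169 -33.767998 dist from disc 81.91265016446704
```

View pics/srack.png

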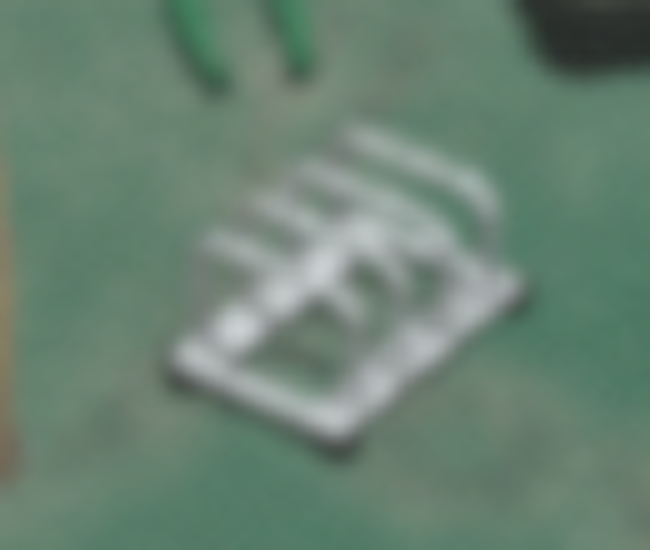

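```bash
cat >> h.py <<'E'
from scipy.spatial.transform import Rotation as Ro
import json
def log():
    o=bot.get_obs(); 
    open('log.jsonl','a').write(json.dumps([list(o['q']),list(o['eef_pos']),np.asarray(o['ee_rot']).tolist()])+'\n')
    return o
def plan(p,R,n=None):
    """per-row constant deltas from measured pose to target"""
    o=log(); R0=np.asarray(o['ee_rot']);p0=np.asarray(o['eef_pos'])
    rv=np.degrees(Ro.from_matrix(R0.T@R).as_rotvec()); dw=p-p0
    if n is None: n=int(np.ceil(max(np.linalg.norm(dw)/55,np.linalg.norm(rv)/9,1)))
    print('t',round(o['time_s'],2),'p',p0,'n',n,'F',o['force'],'w',round(o['width'],1),'q',o['q'])
    print('dist mm',dw,'rotvec',rv)
    for i in range(n):
        Ri=R0@Ro.from_rotvec(np.radians(rv*i/n)).as_matrix()
        print(np.round(rv/n,1),np.round(Ri.T@dw/n/10,2))
def down(azx):
    a=np.radians(azx);x=np.array([np.cos(a),np.sin(a),0]);z=np.array([0,0,-1.]);return np.c_[x,np.cross(z,x),z]
a_t=np.radians(56.2);TX=np.array([np.cos(a_t),np.sin(a_t),0]);TY=np.array([-TX[1],TX[0],0]);TO=np.array([555.9,-38.9,0])
def tray(x,y,z): return TO+TX*x+TY*y+np.array([0,0,z])
a_r=np.radians(70.);RX=np.array([np.cos(a_r),np.sin(a_r),0]);RY=np.array([-RX[1],RX[0],0]);RO=np.array([553.,-322.3,0])
def rack(x,y,z): return RO+RX*x+RY*y+np.array([0,0,z])
E
python3 - <<'E'
from h import *
plan(tray(58,0,150),down(56.2),14)
s=cv2.imread('pics/side0.png');t=cv2.imread('pics/top0.png')
x,y=280,220;k=6
for n,im,x,y in(('side',s,280,220),('top',t,300,210)):
    c=cv2.resize(im[y:y+65,x:x+65],None,fx=k,fy=k,interpolation=cv2.INTER_CUBIC)
    for hx in(-34.5,-11.5,11.5,34.5):
        for yy in(-28,0,28):
            u=(proj(n,rack(hx,yy,50.5))-[x,y]+.5)*k-.5
            cv2.circle(c,tuple(int(v) for v in u),2,(0,0,255),-1)
    globals()['o'+n]=c
cv2.imwrite('pics/ov.png',np.hstack([oside,otop]))
E
```

```text
t 0.1 p [ 203.47 -590.63  249.73] n 14 F [-0.38  0.04 -0.21] w 85.4 q [ 1.2   0.42 -0.01  1.61  0.    1.11 -0.05]
dist mm [384.69 599.93 -99.73] rotvec [ -0.06  -0.01 -37.19]
[-0.  -0.  -2.7] [ 3.99 -3.16  0.72]
[-0.  -0.  -2.7] [ 4.14 -2.97  0.72]
[-0.  -0.  -2.7] [ 4.27 -2.77  0.71]
[-0.  -0.  -2.7] [ 4.39 -2.57  0.71]
[-0.  -0.  -2.7] [ 4.51 -2.37  0.71]
[-0.  -0.  -2.7] [ 4.61 -2.15  0.71]
[-0.  -0.  -2.7] [ 4.71 -1.94  0.71]
[-0.  -0.  -2.7] [ 4.79 -1.72  0.71]
[-0.  -0.  -2.7] [ 4.87 -1.49  0.71]
[-0.  -0.  -2.7] [ 4.93 -1.27  0.71]
[-0.  -0.  -2.7] [ 4.98 -1.04  0.71]
[-0.  -0.  -2.7] [ 5.03 -0.8   0.71]
[-0.  -0.  -2.7] [ 5.06 -0.57  0.71]
[-0.  -0.  -2.7] [ 5.08 -0.34  0.71]
```

View pics/ov.png

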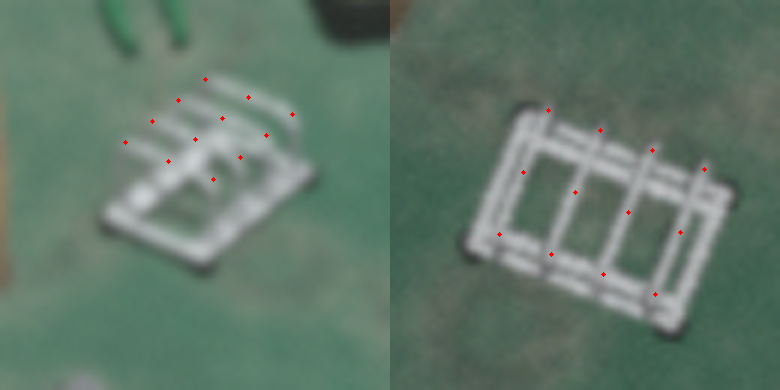

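The rack at top (335,246) is bare steel. The one at (493,288) is pink, so I reject it. The enlarged crop confirms this, and the projected hoop points fall on its four hoops. Next I move behind the disc.

Request:
{"fn": "servo_tool", "kwargs": {
  "deltas": [0,0,-2.6,4,-3.2,0.7,1,0,0,-2.7,4.1,-3,0.7,1,0,0,-2.6,4.3,-2.8,0.7,1,0,0,-2.7,4.4,-2.6,0.7,1,0,0,-2.6,4.5,-2.4,0.7,1,0,0,-2.7,4.6,-2.2,0.7,1,0,0,-2.6,4.7,-1.9,0.7,1,0,0,-2.7,4.8,-1.7,0.7,1]
}}

```text
time_s: 1.1
eef_pos: [423.6, -245.4, 194.0]
ee_rot: [[0.763, 0.647, -0.0], [0.647, -0.763, 0.0], [-0.0, -0.0, -1.0]]
force: [0.6, 0.2, 0.3]
width: -0.2
```

Run:
```python
from h import *
plan(tray(58,0,120),down(56.2),7)
```

```text
t 1.1 p [ 423.59 -245.4   194.04] n 7 F [0.6  0.23 0.31] w -0.2 q [ 0.71  0.26 -0.28  1.99  0.09  0.9  -0.49]
dist mm [164.58 254.69 -74.04] rotvec [ -0.01   0.   -15.91]
[-0.   0.  -2.3] [ 4.15 -1.25  1.06]
[-0.   0.  -2.3] [ 4.19 -1.09  1.06]
[-0.   0.  -2.3] [ 4.23 -0.92  1.06]
[-0.   0.  -2.3] [ 4.27 -0.75  1.06]
[-0.   0.  -2.3] [ 4.29 -0.58  1.06]
[-0.   0.  -2.3] [ 4.31 -0.41  1.06]
[-0.   0.  -2.3] [ 4.33 -0.24  1.06]
```

Request:
{"fn": "servo_tool", "kwargs": {
  "deltas": [0,0,-2.3,4.2,-1.3,1,1,0,0,-2.3,4.2,-1.1,1,1,0,0,-2.3,4.2,-0.9,1.1,1,0,0,-2.2,4.3,-0.7,1.1,1,0,0,-2.3,4.3,-0.6,1.1,1,0,0,-2.3,4.3,-0.4,1.1,1,0,0,-2.2,4.3,-0.2,1,1,0,0,0,0,0,0,1]
}}

```text
time_s: 2.1
eef_pos: [589.0, 11.0, 119.2]
ee_rot: [[0.554, 0.833, -0.001], [0.833, -0.554, 0.002], [0.001, -0.002, -1.0]]
force: [-1.3, -0.4, 0.5]
width: -0.0
```

Run:
```python
from h import *
plan(tray(58,0,60),down(56.2),2)
for n in("top","side"):
    im=bot.grab_frame(n);u=proj(n,tray(0,0,40)).astype(int)
    c=im[u[1]-60:u[1]+60,u[0]-65:u[0]+65];globals()[n]=cv2.resize(c,None,fx=3,fy=3,interpolation=cv2.INTER_CUBIC)
cv2.imwrite('pics/b1.png',np.hstack([top,side]))
```

```text
t 2.1 p [588.99  10.99 119.16] n 2 F [-1.27 -0.39  0.5 ] w -0.0 q [ 0.23  0.54 -0.4   1.8   0.26  0.86 -0.87]
dist mm [ -0.83  -1.69 -59.16] rotvec [-0.12 -0.05  0.18]
[-0.1 -0.   0.1] [-0.1   0.02  2.96]
[-0.1 -0.   0.1] [-0.09  0.02  2.96]
```

View pics/b1.png

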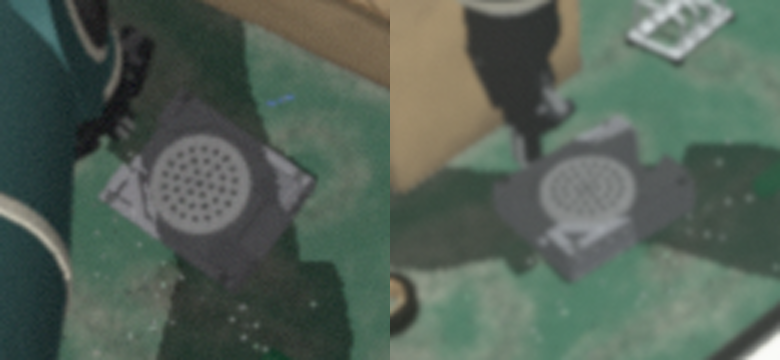

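Request:
{"fn": "servo_tool", "kwargs": {
  "deltas": [0,0,0,0,0,2.6,1,0,0,0,0,0,2.4,1,0,0,0,0,0,1.8,1,0,0,0,0,0,0.7,1,0,0,0,0,0,0.3,1,0,0,0,0,0,0,1],
  "grip_force": 40
}}

```text
time_s: 2.95
eef_pos: [588.8, 7.5, 42.7]
ee_rot: [[0.558, 0.83, 0.001], [0.83, -0.558, 0.0], [0.0, 0.0, -1.0]]
force: [-0.2, 0.6, 0.5]
width: -0.2
```

Run:
```python
from h import *
o=log();p=o['eef_pos']-TO;print(p@TX,p@TY,p[2],o['force'])
```

```text
56.873224130514444 -1.5645735740473845 42.715926650171774 [-0.24  0.61  0.46]
```

Request:
{"fn": "servo_tool", "kwargs": {
  "deltas": [0,0,0,0,-0.15,0.2,1,0,0,0,-0.4,0,0,1,0,0,0,-0.4,0,0,1,0,0,0,-0.4,0,0,1,0,0,0,-0.4,0,0,1,0,0,0,-0.4,0,0,1,0,0,0,0,0,0,1]
}}

```text
time_s: 3.82
eef_pos: [575.9, -8.7, 40.2]
ee_rot: [[0.558, 0.83, -0.0], [0.83, -0.558, -0.0], [-0.0, -0.0, -1.0]]
force: [0.3, -0.2, 0.5]
width: -0.1
```

```bash
cat > look.py <<'E'
from h import *
import sys
o=log();p=o['eef_pos']-TO;print('tray',p@TX,p@TY,p[2],o['force'])
q=tray(0,0,40) if sys.argv[2]=='t' else rack(0,0,60)
for n in("top","side"):
    im=bot.grab_frame(n);u=proj(n,q).astype(int)
    c=im[max(0,u[1]-60):u[1]+60,u[0]-65:u[0]+65];globals()[n]=cv2.resize(c,(390,360),interpolation=cv2.INTER_CUBIC)
cv2.imwrite(sys.argv[1],np.hstack([top,side]))
E
python3 look.py pics/b2.png t
```

```text
tray 36.20419885653568 0.12969036523277258 40.24912189229567 [ 0.3  -0.21  0.48]
```

View pics/b2.png

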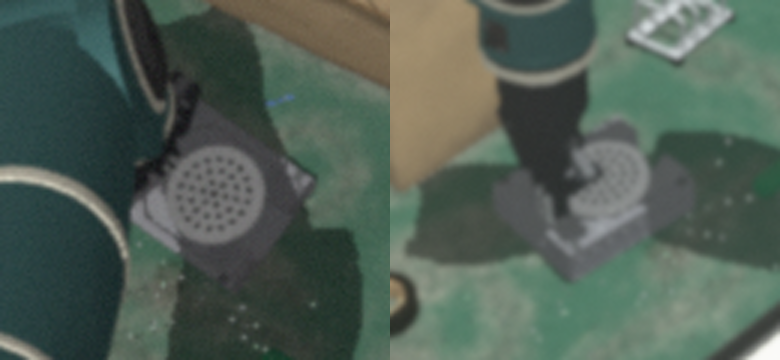

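Request:
{"fn": "servo_tool", "kwargs": {
  "deltas": [0,0,0,-0.4,0,0,1,0,0,0,-0.4,0,0,1,0,0,0,-0.4,0,0,1,0,0,0,0,0,0,1,0,0,0,0,0,0,1]
}}

```text
time_s: 4.55
eef_pos: [569.5, -18.3, 40.3]
ee_rot: [[0.558, 0.83, -0.0], [0.83, -0.558, -0.0], [-0.0, 0.0, -1.0]]
force: [-1.1, 1.0, 0.3]
width: -0.3
```

```bash
python3 look.py pics/b3.png t
```

```text
tray 24.693894422074862 0.15499152521829823 40.32660746935854 [-1.1   0.98  0.3 ]
```

View pics/b3.png

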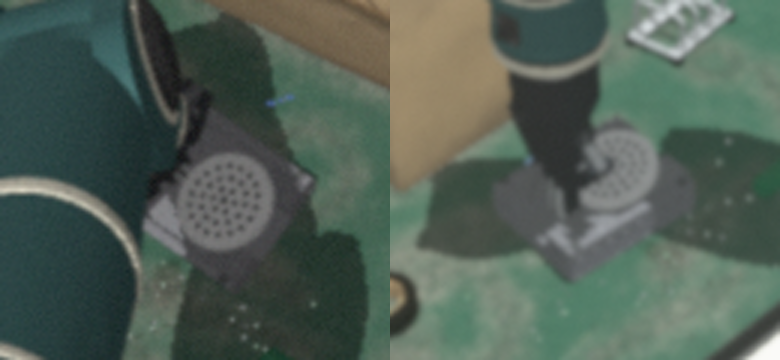

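Request:
{"fn": "servo_tool", "kwargs": {
  "deltas": [0,0,0,0.3,0,0,1,0,0,0,0.6,0,0,1,0,0,0,1.0,0,-0.5,1,0,0,0,0.5,0,-3,1,0,0,0,0,0,-4,1,0,0,0,0,0,-4,0.8]
}}

```text
time_s: 5.4
eef_pos: [583.1, 2.6, 156.9]
ee_rot: [[0.557, 0.831, 0.0], [0.831, -0.557, 0.0], [0.0, -0.0, -1.0]]
force: [0.1, 0.4, 0.5]
width: 16.6
```

```bash
cat > disc.py <<'E'
from h import *
import sys
log()
k=8;cs={}
for n in('top','side'):
    im=bot.grab_frame(n);cv2.imwrite(f'pics/{sys.argv[1]}_{n}.png',im)
    u=proj(n,tray(-20,0,40)).astype(int);x,y=u-35
    c=cv2.resize(im[y:y+70,x:x+70],None,fx=k,fy=k,interpolation=cv2.INTER_CUBIC)
    g=cv2.cvtColor(c,cv2.COLOR_BGR2GRAY);v,m=cv2.threshold(g,0,255,cv2.THRESH_OTSU)
    m=cv2.morphologyEx(m,cv2.MORPH_CLOSE,np.ones((31,31)));m=cv2.morphologyEx(m,cv2.MORPH_OPEN,np.ones((71,71)))
    cc=max(cv2.findContours(m,0,2)[0],key=cv2.contourArea);e=cv2.fitEllipse(cc)
    cv2.ellipse(c,e,(0,0,255),1);globals()[n]=c
    cs[n]=((e[0][0]+.5)/k-.5+x,(e[0][1]+.5)/k-.5+y);print(n,v,cs[n],np.array(e[1])/k,e[2])
P,d=two(cs['top'],cs['side']);q=P-TO;print('disc centre top',P,d,'tray',q@TX,q@TY,q[2])
cv2.imwrite(f'pics/{sys.argv[1]}.png',cv2.resize(np.hstack([top,side]),(800,400)))
E
python3 disc.py d1
```

```text
top 82.0 (np.float64(236.64641571044922), np.float64(243.93533325195312)) [42.59 52.27] 8.386306762695312
side 101.0 (np.float64(291.3684730529785), np.float64(301.3232879638672)) [49.42 70.47] 161.91702270507812
disc centre top [548.95 -74.65  21.16] 4.187492423959361 tray -33.57248011075226 -14.114785816835342 21.155075903864656
```

View pics/d1.png

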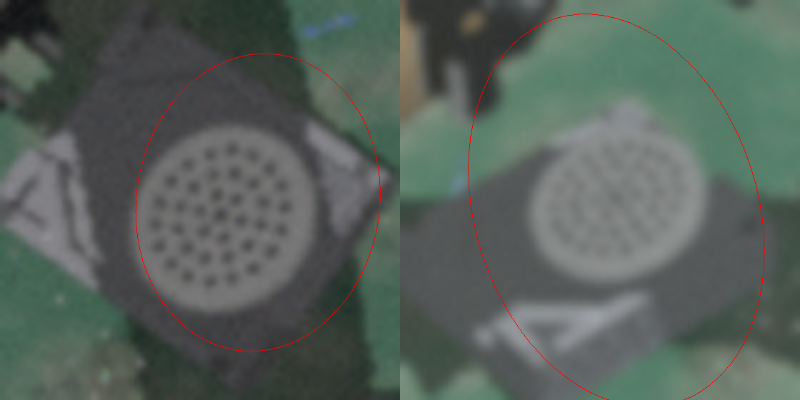

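Run:
```python
from h import *
cs={}
for n,c in(('top',(224,218)),('side',(618-400,205))):
    u=proj(n,tray(-20,0,40)).astype(int)-35
    cs[n]=(c[0]+.5)/5.714-.5+u[0],(c[1]+.5)/5.714-.5+u[1]
P,d=two(cs['top'],cs['side']);q=P-TO;print(cs,P,d,'tray',q@TX,q@TY,q[2])
# expected ellipse for tilt th
for th in(0,10,15,20):
    a=np.radians(th);ang=np.linspace(0,2*np.pi,60,endpoint=False)
    e1=TX*np.cos(a)-np.array([0,0,np.sin(a)])
    for n in('top','side'):
        pts=np.array([proj(n,P+42*(np.cos(t)*e1+np.sin(t)*TY)) for t in ang]).astype(np.float32)
        e=cv2.fitEllipse(pts);print(th,n,np.ptp(pts,axis=0),e[1],e[2])
print('measured top',182/5.714,187/5.714,'side',175/5.714,154/5.714)
```

```text
{'top': (np.float64(230.78946447322366), np.float64(246.73941197059852)), 'side': (np.float64(291.73941197059855), np.float64(300.46429821491074))} [540.92 -62.73  36.16] 0.13324945071838212 tray -28.133551072021735 -0.8107722279798873 36.157368123198864
0 top [33.63 33.09] (32.72258758544922, 33.998374938964844) 57.42780685424805
0 side [31.28 21.31] (21.236513137817383, 31.355091094970703) 85.42300415039062
10 top [32.43 32.32] (30.814958572387695, 33.924381256103516) 45.99871826171875
10 side [30.78 24.01] (23.19855499267578, 31.41392707824707) 73.01241302490234
15 top [31.64 31.87] (29.483915328979492, 33.908634185791016) 43.532196044921875
15 side [30.32 25.29] (23.911361694335938, 31.449047088623047) 66.02644348144531
20 top [30.73 31.37] (27.922685623168945, 33.89860916137695) 41.92359161376953
20 side [29.72 26.53] (24.440170288085938, 31.485137939453125) 58.592071533203125
measured top 31.851592579628978 32.726636331816586 side 30.626531326566326 26.951347567378367
```

```bash
cat > fit.py <<'E'
from h import *
import sys
def run(tag,ctr,r=23):
    k=8;cs={};out=[]
    for n in('top','side'):
        im=cv2.imread(f'pics/{tag}_{n}.png');x,y=(np.array(ctr[n])-r).astype(int)
        c=cv2.resize(im[y:y+2*r,x:x+2*r],None,fx=k,fy=k,interpolation=cv2.INTER_CUBIC)
        g=cv2.cvtColor(c,cv2.COLOR_BGR2GRAY).astype(int);ch=c.astype(int)[...,1]-c.astype(int)[...,0]
        best=None
        N=2*r*k;yy,xx=np.mgrid[:N,:N];cen=np.hypot(xx-N/2,yy-N/2)
        lvl=np.percentile(g[cen<11*k],75); dark=np.percentile(g[(cen>19*k)],35);th=(lvl+dark)/2
        # radial edge: last crossing of threshold moving out
        pts=[]
        for a in np.linspace(0,2*np.pi,120,endpoint=False):
            rr=np.arange(8*k,21*k);px=(N/2+rr*np.cos(a)).astype(int);py=(N/2+rr*np.sin(a)).astype(int)
            gr=cv2.GaussianBlur(g.astype(np.float32),(0,0),4)[py,px];dg=np.diff(gr)
            w=(rr[:-1]>10*k)&(rr[:-1]<19*k);i=np.argmin(np.where(w,dg,9));pts.append((px[i],py[i]))
        pts=np.array(pts,np.float32)
        for _ in range(4):
            e=cv2.fitEllipseDirect(pts);cx,cy=e[0];t=np.radians(e[2])
            d=(pts-[cx,cy])@np.array([[np.cos(t),-np.sin(t)],[np.sin(t),np.cos(t)]])
            res=np.hypot(d[:,0]/(e[1][0]/2),d[:,1]/(e[1][1]/2))-1
            pts=pts[abs(res)<max(.04,2*np.median(abs(res)))]
        cs[n]=((cx+.5)/k-.5+x,(cy+.5)/k-.5+y);print(n,cs[n],np.array(e[1])/k,e[2],len(pts))
        cv2.ellipse(c,e,(0,0,255),1);out.append(c)
    cv2.imwrite(f'pics/{tag}_fit.png',np.hstack(out))
    P,d=two(cs['top'],cs['side']);q=P-TO;print('centre',P,d,'tray',q@TX,q@TY,q[2])
run('d1',{'top':(230.8,246.7),'side':(291.7,300.5)})
E
python3 fit.py
```

```text
top (np.float64(230.66741371154785), np.float64(246.88415718078613)) [30.56 33.74] 41.69026184082031 120
side (np.float64(291.5097370147705), np.float64(299.30705070495605)) [27.92 31.58] 60.123741149902344 82
centre [540.67 -63.02  39.93] 1.7006408979840333 tray -28.514186919174545 -0.7597783871885325 39.925795483522165
```

View pics/d1_fit.png

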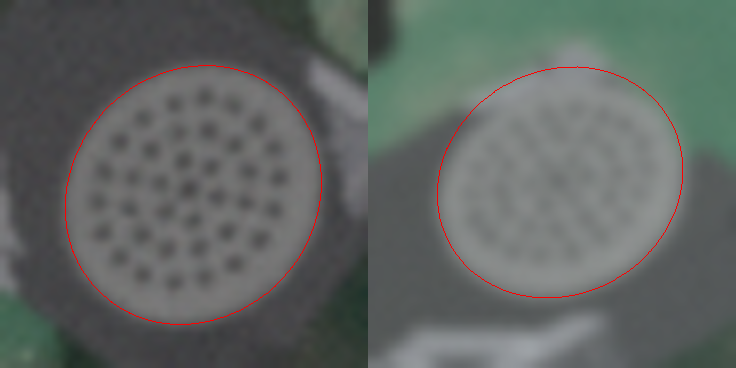

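```bash
cat > kin.py <<'E'
from h import *
import itertools
from scipy.optimize import least_squares
D=[json.loads(l) for l in open('log.jsonl')]
Q=np.array([d[0] for d in D]);Pm=np.array([d[1] for d in D]);Rm=np.array([d[2] for d in D])
def rz(a):return Ro.from_euler('z',a).as_matrix()
def ry(a):return Ro.from_euler('y',a).as_matrix()
def fk(q,s,par,tcp=True):
    c0,c7,d1,a1,L2,a2,L3,a3,L4,bx,by,a6=par
    T=rz(c0+s[0]*q[0]);p=np.array([bx,by,d1])+T@[a1,0,0]
    T=T@ry(q[1])@rz(s[1]*q[2]);p=p+T@[a2,0,L2]
    T=T@ry(q[3])@rz(s[2]*q[4]);p=p+T@[a3,0,L3]; pw=p
    T=T@ry(q[5]);p=p+T@[a6,0,0]; T=T@rz(s[3]*q[6]+c7);p=p+T@[0,0,L4]
    return p,T,pw
if __name__=='__main__':
    best=[]
    for s in itertools.product((1,-1),repeat=4):
        def f(x):
            par=[x[0],x[1]]+[0]*10;r=[]
            for q,R in zip(Q,Rm): r+=list((fk(q,s,par)[1]-R).ravel())
            return r
        m=min((least_squares(f,x0) for x0 in itertools.product((0,1.6,3.1,-1.6),repeat=2)),key=lambda r:r.cost)
        best.append((m.cost,s,m.x))
    best.sort(key=lambda b:b[0])
    for b in best[:4]:print(b)
    _,s,x=best[0]
    def g(y): 
        return np.concatenate([np.ravel([fk(q,s,[x[0],x[1],*y])[0]-P for q,P in zip(Q,Pm)]),1e-3*(np.array(y)-y0)])
    y0=np.array([400,0,450,0,450,0,250,0,0,0.])
    r=least_squares(g,y0);print(len(Q),r.x,np.abs(r.fun[:-10]).max())
    json.dump([s,[*x,*r.x]],open('kin.json','w'))
E
python3 kin.py
```

```text
(np.float64(2.8526989048975677e-30), (-1, -1, -1, -1), array([-0.  ,  1.57]))
(np.float64(0.06943402631309921), (1, -1, -1, 1), array([-0.73,  3.14]))
(np.float64(0.39491685888357186), (-1, 1, 1, 1), array([5.14, 7.28]))
(np.float64(0.8975309496817967), (-1, 1, 1, -1), array([-1.28, -0.57]))
7 [ 26.32 138.94 473.56  18.39 468.93 -12.14   5.24 -39.42  25.78 110.27] 2.83515438129362
```

```bash
cat > kin2.py <<'E'
from h import *
s=[-1,-1,-1,-1]
def rz(a):return Ro.from_euler('z',a).as_matrix()
def ry(a):return Ro.from_euler('y',a).as_matrix()
def Rs(q):
    T=np.eye(3);out=[]
    for i,a in enumerate(q):
        T=T@(rz(-a) if i%2==0 else ry(a)); 
        if i==6:T=T@rz(np.pi/2)
        out.append(T)
    return out
# basis: d0z ; R1:(x,y) ; R2:(x,y) after j2... ; use frames
B=[(-1,2),(0,0),(0,1),(2,0),(2,1),(2,2),(4,0),(4,1),(4,2),(5,0),(5,1),(6,2)]
def row(q):
    R=[*Rs(q),np.eye(3)];return np.array([R[f][:,c] for f,c in B]).T
def fit(lam=1e-2):
    D=[json.loads(l) for l in open('log.jsonl')]
    A=np.vstack([row(d[0]) for d in D]);b=np.concatenate([d[1] for d in D])
    w=np.array([0.01 if k[1]==2 else 1 for k in B])
    v0=np.zeros(len(B));v0[0]=400;v0[5]=450;v0[8]=450;v0[11]=250
    x=np.linalg.lstsq(np.vstack([A,lam*np.diag(w)]),np.r_[b,lam*w*v0],rcond=None)[0]
    return x,np.abs(A@x-b).max(),len(D)
def fk(q,v): return row(q)@v,Rs(q)[6]
def wrist(q,v):
    R=[*Rs(q),np.eye(3)];return sum(R[f][:,c]*v[i] for i,(f,c) in enumerate(B) if f<5 and f!=5)
if __name__=='__main__':
    for lam in(1e-3,1e-2,1e-1):print(fit(lam))
E
python3 kin2.py
```

```text
(array([289.09,  -0.  , -14.5 ,   0.  , -15.9 , 501.83,   0.  ,  -0.18,
       469.78,   0.  ,  -0.18, 288.88]), np.float64(8.968764464611922e-05), 7)
(array([288.26,  -0.  , -14.5 ,   0.04, -15.76, 501.8 ,   0.01,  -0.24,
       469.86,   0.09,  -0.24, 287.97]), np.float64(0.008779903079670248), 7)
(array([268.39,  -0.18, -13.89,   0.93, -11.16, 500.89,   1.09,  -2.85,
       472.97,   2.88,  -2.85, 264.75]), np.float64(0.2719663707761697), 7)
```

```bash
cat > ik.py <<'E'
from kin2 import *
from scipy.optimize import least_squares
lo=np.array([-2.81,-.39,-1.27,.06,-1.19,.19,-2.82]);hi=np.array([2.81,2.02,1.25,2.57,4.33,2,2.82])
def ik(p,R,v,q0,m=0.08,reg=0.0):
    def f(q):
        P,T=fk(q,v);return np.r_[(P-p)/100,Ro.from_matrix(T.T@R).as_rotvec(),reg*(q-q0)]
    r=least_squares(f,np.clip(q0,lo+m+1e-3,hi-m-1e-3),bounds=(lo+m,hi-m));return r.x,np.linalg.norm(f(r.x)[:6])
def grasp_R(pitch,yup):
    a=np.radians(pitch);z=TX*np.cos(a)-np.array([0,0,np.sin(a)])
    y=np.cross(z,TY);y=y if (y[2]>0)==yup else -y
    return np.c_[np.cross(y,z),y,z]
C=tray(-28.5,0,38.7)
def gp(back,pitch=15):
    a=np.radians(pitch);return C+ back*(-TX*np.cos(a)+np.array([0,0,np.sin(a)]))
if __name__=='__main__':
    v,e,n=fit(1e-3);rng=np.random.default_rng(0)
    for L4 in(289,230,180):
        w=v.copy();w[0]+=L4-w[11];w[11]=L4
        for yup in(True,False):
            sol=[]
            for i in range(40):
                q,e=ik(gp(35),grasp_R(15,yup),w,rng.uniform(lo,hi))
                if e<1e-3: sol.append((np.min(np.minimum(q-lo,hi-q)),q))
            sol.sort(key=lambda s:-s[0]);print(L4,yup,len(sol),*[ (round(s[0],2),s[1]) for s in sol[:2]])
E
python3 ik.py
```

```text
289 True 15 (np.float64(0.3), array([ 1.46,  1.31, -0.97,  2.  , -0.55,  0.6 ,  2.35])) (np.float64(0.29), array([ 1.38,  1.22, -0.86,  2.  , -0.77,  0.68,  2.53]))
289 False 15 (np.float64(0.39), array([ 1.39,  1.23, -0.88,  2.  , -0.75,  0.67, -0.63])) (np.float64(0.39), array([ 1.4 ,  1.23, -0.88,  2.  , -0.74,  0.66, -0.63]))
230 True 17 (np.float64(0.29), array([ 1.34,  1.19, -0.98,  2.04, -0.82,  0.57,  2.48])) (np.float64(0.26), array([ 1.3 ,  1.14, -0.92,  2.04, -0.93,  0.62,  2.56]))
230 False 17 (np.float64(0.3), array([ 1.33,  1.18, -0.97,  2.04, -0.85,  0.58, -0.64])) (np.float64(0.3), array([ 1.34,  1.19, -0.97,  2.04, -0.84,  0.57, -0.65]))
180 True 9 (np.float64(0.09), array([ 1.35,  1.28, -1.18,  2.05, -0.6 ,  0.4 ,  2.21])) (np.float64(0.08), array([ 1.2 ,  1.05, -0.94,  2.06, -1.11,  0.6 ,  2.61]))
180 False 15 (np.float64(0.22), array([ 1.26,  1.13, -1.02,  2.06, -0.97,  0.52, -0.63])) (np.float64(0.21), array([ 1.28,  1.16, -1.06,  2.06, -0.91,  0.49, -0.68]))
```

```bash
cat > sim.py <<'E'
from ik import *
def jac(q,v):
    J=np.zeros((6,7));P,T=fk(q,v)
    for i in range(7):
        d=q.copy();d[i]+=1e-5;P2,T2=fk(d,v);J[:3,i]=(P2-P)/1e-5;J[3:,i]=Ro.from_matrix(T2@T.T).as_rotvec()/1e-5
    return J
def go(q,p,R,v,n):
    P0,T0=fk(q,v);rv=Ro.from_matrix(T0.T@R).as_rotvec();tr=[]
    for k in range(1,n+1):
        pt=P0+(p-P0)*k/n;Rt=T0@Ro.from_rotvec(rv*k/n).as_matrix()
        for _ in range(5):
            P,T=fk(q,v);e=np.r_[pt-P,Ro.from_matrix(Rt@T.T).as_rotvec()];J=jac(q,v)
            S=np.diag([.002]*3+[1]*3);q=q+np.linalg.pinv(S@J,rcond=1e-3)@(S@e)
        tr.append(q.copy())
    tr=np.array(tr);print('max step',np.abs(np.diff(tr,axis=0)).max(0),'end',q,'margin',np.min(np.minimum(tr-lo,hi-tr)),np.argmin(np.minimum(tr-lo,hi-tr).min(0)))
    return q
if __name__=='__main__':
    v,e,n=fit(1e-3);o=bot.get_obs();R=grasp_R(15,False)
    for L4 in(289,200):
        w=v.copy();w[0]+=L4-w[11];w[11]=L4
        q=np.array(o['q']);print('L4',L4)
        q=go(q,tray(-150,0,210),down(56.2-90),w,14)
        q=go(q,gp(115),R,w,14);q=go(q,gp(35),R,w,6)
        q=go(q,gp(35)+[0,0,120],R,w,6);q=go(q,rack(0,0,180),down(-20),w,12)
        q=go(q,rack(0,0,83),down(-20),w,4)
E
python3 sim.py
```

```text
L4 289
max step [0.01 0.02 0.02 0.02 0.02 0.01 0.08] end [ 0.34  0.24 -0.07  1.96  0.02  0.94 -1.91] margin 0.6107711499754662 3
max step [0.08 0.08 0.03 0.03 0.13 0.05 0.15] end [ 1.16  0.95 -0.41  1.99 -1.07  1.1  -0.37] margin 0.12007139113495513 4
max step [0.01 0.01 0.01 0.   0.02 0.02 0.01] end [ 1.08  1.02 -0.49  2.01 -1.19  0.97 -0.31] margin 0.0027296426946612495 4
max step [0.01 0.04 0.01 0.01 0.   0.02 0.03] end [ 1.11  0.75 -0.54  2.07 -1.2   1.05 -0.5 ] margin -0.008079346279488364 4
max step [0.06 0.05 0.05 0.04 0.11 0.02 0.09] end [ 0.48  0.51 -0.    1.64  0.    0.99 -1.44] margin 0.0683211670461088 4
max step [0.   0.03 0.   0.01 0.   0.04 0.  ] end [ 0.48  0.63 -0.01  1.69  0.01  0.82 -1.44] margin 0.6266046738658733 5
L4 200
max step [0.01 0.02 0.02 0.02 0.02 0.01 0.08] end [ 0.34  0.24 -0.07  1.96  0.02  0.94 -1.91] margin 0.610771676530528 3
max step [0.07 0.07 0.04 0.02 0.13 0.05 0.13] end [ 1.07  0.82 -0.51  2.07 -1.22  1.02 -0.43] margin -0.03395807111458926 4
max step [0.02 0.01 0.01 0.   0.02 0.02 0.01] end [ 0.97  0.89 -0.58  2.06 -1.36  0.9  -0.35] margin -0.16617169632015472 4
max step [0.01 0.04 0.01 0.01 0.   0.02 0.04] end [ 1.01  0.63 -0.63  2.08 -1.34  0.98 -0.59] margin -0.16469107146406992 4
max step [0.05 0.03 0.05 0.04 0.12 0.02 0.09] end [ 0.5   0.51 -0.02  1.64  0.01  0.99 -1.45] margin -0.04175659133661758 4
max step [0.   0.03 0.   0.01 0.   0.04 0.  ] end [ 0.5   0.63 -0.02  1.69  0.02  0.82 -1.46] margin 0.6271791164158529 5
```

Run:
```python
from h import *
plan(tray(-150,0,210),down(56.2-90),12)
```

```text
t 5.5 p [585.11   2.67 159.75] n 12 F [ 0.9  -0.88 -0.1 ] w 17.1 q [ 0.27  0.48 -0.42  1.79  0.24  0.92 -0.84]
dist mm [-112.65 -166.22   50.25] rotvec [ 0.07 -0.39 89.94]
[ 0.  -0.   7.5] [-1.67 -0.01 -0.42]
[ 0.  -0.   7.5] [-1.66  0.21 -0.42]
[ 0.  -0.   7.5] [-1.62  0.43 -0.42]
[ 0.  -0.   7.5] [-1.55  0.63 -0.42]
[ 0.  -0.   7.5] [-1.45  0.83 -0.42]
[ 0.  -0.   7.5] [-1.33  1.01 -0.42]
[ 0.  -0.   7.5] [-1.19  1.18 -0.42]
[ 0.  -0.   7.5] [-1.02  1.32 -0.42]
[ 0.  -0.   7.5] [-0.84  1.45 -0.42]
[ 0.  -0.   7.5] [-0.65  1.54 -0.42]
[ 0.  -0.   7.5] [-0.44  1.61 -0.42]
[ 0.  -0.   7.5] [-0.23  1.66 -0.42]
```

Request:
{"fn": "servo_tool", "kwargs": {
  "deltas": [0,0,10,-2.2,0,-0.6,0.6,0,0,10,-2.2,0.4,-0.6,0.6,0,0,10,-2.1,0.7,-0.6,0.6,0,0,10,-1.9,1.1,-0.6,0.6,0,0,10,-1.7,1.4,-0.6,0.6,0,0,10,-1.4,1.7,-0.6,0.6,0,0,10,-1.1,1.9,-0.5,0.6,0,0,10,-0.7,2.1,-0.5,0.6]
}}

```text
time_s: 6.5
eef_pos: [484.4, -144.9, 201.5]
ee_rot: [[0.912, -0.41, 0.0], [-0.41, -0.912, 0.0], [-0.0, -0.0, -1.0]]
force: [-0.3, 0.4, 0.2]
width: 34.3
```

Run:
```python
from h import *
from kin2 import fit
from ik import gp,grasp_R
print(fit(1e-3))
plan(gp(115)+np.array([0,0,20]),grasp_R(15,False),11)
```

```text
(array([289.09,  -0.  , -14.5 ,   0.  , -15.9 , 501.83,   0.  ,  -0.18,
       469.78,   0.  ,  -0.18, 288.88]), np.float64(5.411582810666005e-05), 8)
t 6.5 p [ 484.43 -144.91  201.45] n 11 F [-0.31  0.44  0.24] w 34.3 q [ 0.32  0.26 -0.11  1.95  0.04  0.93 -1.8 ]
dist mm [  -6.18   -9.98 -112.99] rotvec [74.8  6.3  8.2]
[6.8 0.6 0.7] [-0.01  0.11  1.03]
[6.8 0.6 0.7] [-0.02  0.23  1.01]
[6.8 0.6 0.7] [-0.03  0.35  0.97]
[6.8 0.6 0.7] [-0.03  0.46  0.92]
[6.8 0.6 0.7] [-0.03  0.56  0.86]
[6.8 0.6 0.7] [-0.04  0.66  0.79]
[6.8 0.6 0.7] [-0.03  0.75  0.71]
[6.8 0.6 0.7] [-0.03  0.83  0.61]
[6.8 0.6 0.7] [-0.02  0.9   0.51]
[6.8 0.6 0.7] [-0.02  0.95  0.4 ]
[6.8 0.6 0.7] [-0.01  0.99  0.28]
```

Request:
{"fn": "servo_tool", "kwargs": {
  "deltas": [8.5,0.7,0.9,0,0,0,0.6,8.5,0.7,0.9,0,0,0,0.6,8.5,0.7,0.9,0,0,0,0.65,8.5,0.7,0.9,0,0.2,0.3,0.7,8.5,0.7,0.9,0,0.2,0.3,0.75,8.5,0.7,0.9,0,0.3,0.2,0.75,8.5,0.7,0.9,0,0.3,0.2,0.75,8.5,0.7,0.9,0,0.4,0.2,0.75]
}}

```text
time_s: 7.5
eef_pos: [484.4, -147.2, 182.8]
ee_rot: [[0.843, -0.189, 0.503], [-0.538, -0.315, 0.782], [0.011, -0.93, -0.367]]
force: [0.5, 0.5, -0.2]
width: 21.4
```

```bash
python3 - <<'E'
from h import *
from ik import gp,grasp_R
plan(gp(115)+np.array([0,0,10]),grasp_R(15,False))
from kin2 import fit
print(fit(1e-3))
E
python3 look.py pics/c1.png t
```

```text
t 7.5 p [ 484.43 -147.19  182.76] n 2 F [ 0.48  0.54 -0.25] w 21.4 q [ 1.04  0.62 -0.32  2.04 -1.11  1.19 -0.56]
dist mm [  -6.18   -7.7  -104.29] rotvec [6.55 1.01 0.98]
[3.3 0.5 0.5] [-0.11  5.03  1.46]
[3.3 0.5 0.5] [-0.08  5.11  1.17]
(array([289.1 ,   0.  , -14.5 ,   0.  , -15.9 , 501.83,  -0.  ,  -0.18,
       469.78,   0.  ,  -0.18, 288.89]), np.float64(1.9815118378119223e-05), 10)
tray -129.74131237816187 -0.853603168140895 182.75562762188974 [ 0.48  0.54 -0.25]
```

View pics/c1.png

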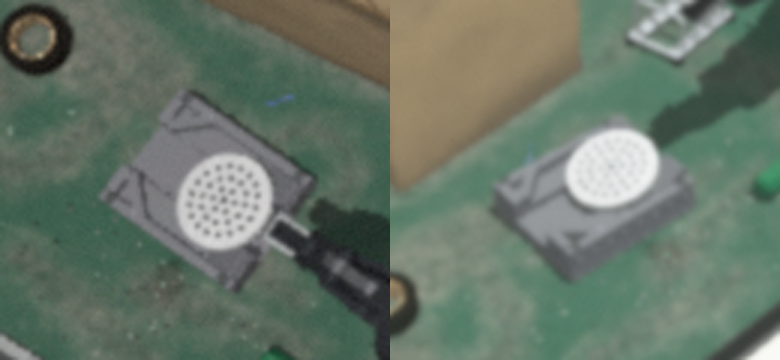

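```bash
sed -i 's/^run(/#run(/' fit.py
python3 - <<'E'
from h import *
for n in('top','side'): cv2.imwrite(f'pics/d2_{n}.png',bot.grab_frame(n))
from fit import run
run('d2',{'top':(230.7,246.9),'side':(291.5,299.8)})
for x,z,th in((-28.5,42.6,15),):
    a=np.radians(th)
    for th in(10,12,15,18,20):
        a=np.radians(th);ang=np.linspace(0,2*np.pi,60,endpoint=False);e1=TX*np.cos(a)-np.array([0,0,np.sin(a)]);P=tray(-28.5,0,24+42*np.sin(a)+8*np.cos(a))
        for n in('top','side'):
            pts=np.array([proj(n,P+42*(np.cos(t)*e1+np.sin(t)*TY)) for t in ang]).astype(np.float32);e=cv2.fitEllipse(pts);print(th,n,*np.round(e[0],1),*np.round(e[1],1),round(e[2],1))
E
```

```text
top (np.float64(230.39553833007812), np.float64(246.70965576171875)) [29.84 33.59] 43.928993225097656 120
side (np.float64(291.66621017456055), np.float64(299.60147857666016)) [24.48 31.89] 66.57208251953125 118
centre [540.6  -62.37  39.61] 0.593871646696451 tray -28.01532947214946 -0.3398937193753996 39.60594859345554
10 top 230.6 247.0 30.9 34.0 46.0
10 side 292.0 300.0 23.2 31.5 73.1
12 top 230.5 246.9 30.4 34.0 44.8
12 side 292.0 299.6 23.5 31.5 70.4
15 top 230.3 246.8 29.6 34.1 43.5
15 side 292.0 299.0 23.9 31.5 66.2
18 top 230.2 246.6 28.7 34.1 42.5
18 side 292.0 298.5 24.3 31.6 61.9
20 top 230.1 246.5 28.1 34.2 41.9
20 side 292.0 298.1 24.5 31.6 58.9
```

View pics/d2_fit.png

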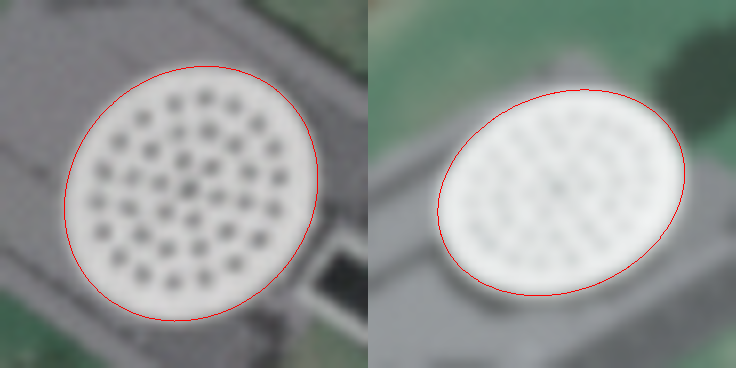

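Request:
{"fn": "servo_tool", "kwargs": {
  "deltas": [3.3,0.5,0.5,-0.1,2.5,0.7,0.72,3.3,0.5,0.5,-0.1,2.5,0.7,0.72,0,0,0,0,2.5,0.6,0.72,0,0,0,0,2.5,0.6,0.72,0,0,0,0,0,0,0.72]
}}

```text
time_s: 8.32
eef_pos: [479.9, -150.1, 79.4]
ee_rot: [[0.833, -0.148, 0.533], [-0.553, -0.22, 0.803], [-0.001, -0.964, -0.265]]
force: [0.3, -0.9, 0.4]
width: 23.8
```

```bash
python3 - <<'E'
from h import *
from ik import gp,grasp_R
plan(gp(70),grasp_R(15,False),2)
E
python3 look.py pics/c2.png t
```

```text
t 8.32 p [ 479.92 -150.05   79.36] n 2 F [ 0.27 -0.95  0.39] w 23.8 q [ 1.08  0.9  -0.33  2.01 -1.13  1.15 -0.35]
dist mm [ 22.51  31.28 -22.55] rotvec [ 0.35  0.22 -0.02]
[ 0.2  0.1 -0. ] [0.07 0.58 2.16]
[ 0.2  0.1 -0. ] [0.07 0.58 2.15]
tray -134.6333291632085 1.307885122112837 79.36255738474856 [ 0.27 -0.95  0.39]
```

View pics/c2.png

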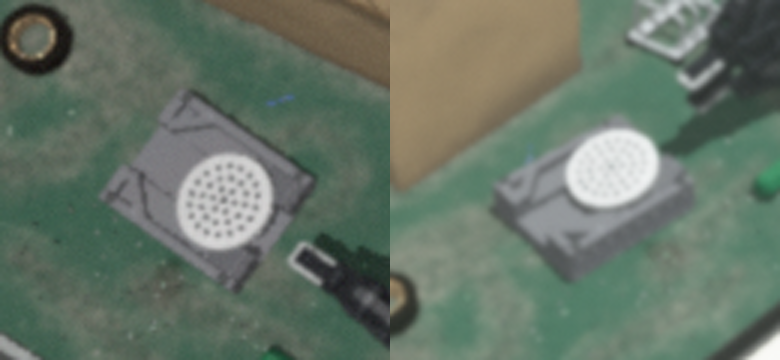

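Run:
```python
from h import *
for u in((246,297),(268,313),(298,332)): print(onz('top',*u,11))
```

```text
[ 418.56 -103.28   11.  ]
[ 380.21 -160.07   11.  ]
[ 335.48 -236.19   11.  ]
```

Request:
{"fn": "servo_tool", "kwargs": {
  "deltas": [0.3,0,0,0.1,0.6,2,0.72,0,0,0,0.1,0.6,2.2,0.72,0,0,0,0,0,0,0.72]
}}

```text
time_s: 8.8
eef_pos: [502.5, -119.6, 58.0]
ee_rot: [[0.833, -0.143, 0.535], [-0.553, -0.214, 0.805], [-0.0, -0.966, -0.257]]
force: [-0.5, -0.7, 0.6]
width: 23.9
```

```bash
python3 - <<'E'
from h import *
from ik import gp,grasp_R
plan(gp(35),grasp_R(15,False),3)
E
python3 look.py pics/c3.png t
```

```text
t 8.8 p [ 502.52 -119.61   58.03] n 3 F [-0.54 -0.66  0.56] w 23.9 q [ 1.08  0.97 -0.41  2.01 -1.16  1.06 -0.32]
dist mm [ 18.72  28.93 -10.27] rotvec [-0.09  0.19  0.04]
[-0.   0.1  0. ] [-0.01  0.04  1.2 ]
[-0.   0.1  0. ] [-0.02  0.03  1.2 ]
[-0.   0.1  0. ] [-0.02  0.03  1.2 ]
tray -96.76026599758447 -0.5370549634267481 58.03294541229214 [-0.54 -0.66  0.56]
```

View pics/c3.png

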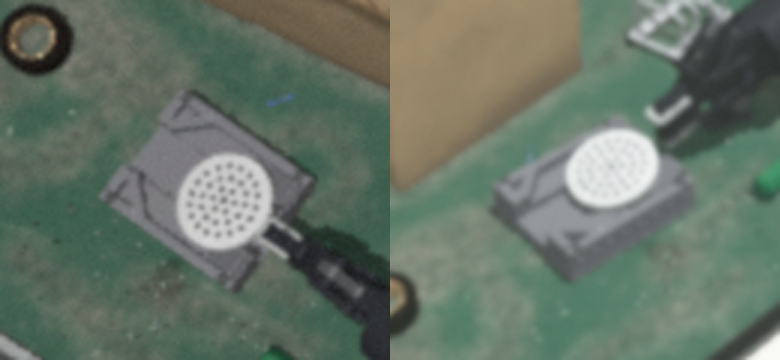

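Aligned on the raised edge. Next I go in along the tool z axis.

Request:
{"fn": "servo_tool", "kwargs": {
  "deltas": [0,0,0,0,0.1,0.9,0.72,0,0,0,0,0,0.9,0.72,0,0,0,0,0,0.9,0.72,0,0,0,0,0,0.8,0.72,0,0,0,0,0,0,0.72]
}}

```text
time_s: 9.52
eef_pos: [520.7, -92.1, 46.9]
ee_rot: [[0.832, -0.144, 0.536], [-0.555, -0.213, 0.804], [-0.002, -0.967, -0.257]]
force: [0.2, -0.8, 0.3]
width: 24.1
```

```bash
python3 - <<'E'
from h import *
from ik import gp,grasp_R
plan(gp(35),grasp_R(15,False),1)
E
python3 look.py pics/c4.png t
```

```text
t 9.53 p [520.65 -92.09  46.91] n 1 F [ 0.22 -0.82  0.31] w 24.1 q [ 1.09  1.02 -0.5   2.01 -1.17  0.96 -0.32]
dist mm [0.59 1.41 0.85] rotvec [-0.13  0.11 -0.07]
[-0.1  0.1 -0.1] [-0.03 -0.12  0.12]
tray -63.80791574319193 -0.3003857983593495 46.90502804854335 [ 0.22 -0.82  0.31]
```

View pics/c4.png

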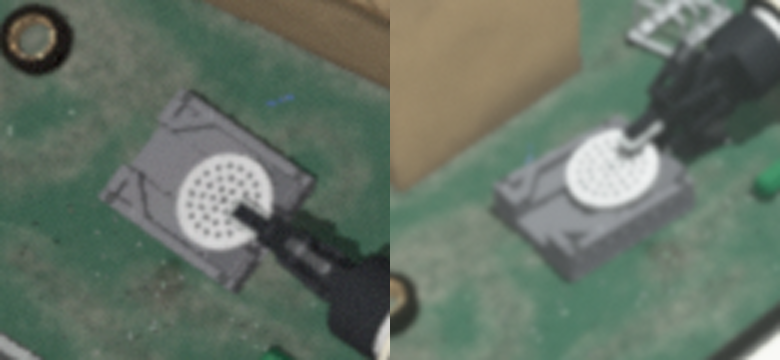

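Request:
{"fn": "servo_tool", "kwargs": {
  "deltas": [0,0,0,0,-0.1,0,0.8,0,0,0,0,0,0,0.86,0,0,0,0,0,0,0.92,0,0,0,0,0,0,1,0,0,0,0,0,0,1,0,0,0,0,0,0,1],
  "grip_force": 60
}}

```text
time_s: 10.38
eef_pos: [520.7, -92.5, 47.8]
ee_rot: [[0.832, -0.144, 0.536], [-0.555, -0.213, 0.804], [-0.001, -0.966, -0.257]]
force: [-0.3, 1.1, -2.0]
width: 6.9
```

```bash
python3 look.py pics/c5.png t
```

```text
tray -64.12025382064589 -0.5180621807442464 47.84227426312189 [-0.27  1.13 -2.02]
```

View pics/c5.png

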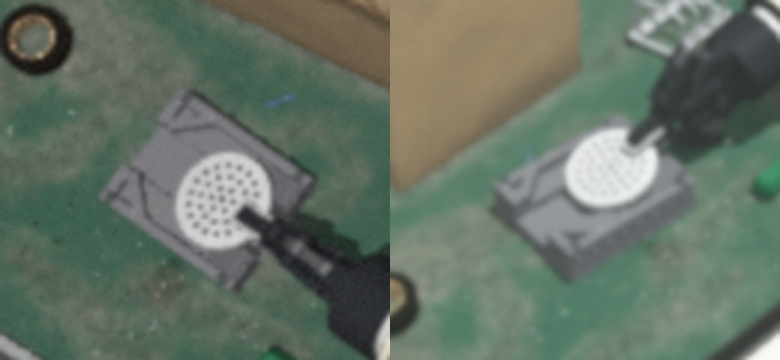

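Request:
{"fn": "servo_tool", "kwargs": {
  "deltas": [0,0,0,0,-1,-0.3,1,0,0,0,0,-1.9,-0.5,1,0,0,0,0,-2.5,-0.7,1,0,0,0,0,-2.9,-0.8,1,0,0,0,0,-2.9,-0.8,1,0,0,0,0,-1.9,-0.5,1,0,0,0,0,0,0,1],
  "grip_force": 80
}}

```text
time_s: 11.35
eef_pos: [520.3, -93.5, 185.1]
ee_rot: [[0.832, -0.142, 0.536], [-0.555, -0.216, 0.803], [0.001, -0.966, -0.258]]
force: [-0.3, 0.8, -1.9]
width: 5.8
```

```bash
python3 look.py pics/c6.png t;python3 - <<'E'
from h import *
plan(rack(0,0,190),down(-20),12)
E
```

```text
tray -65.13673278621403 -0.8200598588688739 185.08485582020046 [-0.26  0.75 -1.93]
t 11.45 p [520.03 -93.46 183.57] n 12 F [ 0.37 -0.19 -2.03] w 6.3 q [ 1.15  0.73 -0.59  2.07 -1.17  1.05 -0.54]
dist mm [  32.97 -228.84    6.43] rotvec [-74.68  -8.94 -11.74]
[-6.2 -0.7 -1. ] [ 1.29  0.32 -1.4 ]
[-6.2 -0.7 -1. ] [ 1.26  0.49 -1.37]
[-6.2 -0.7 -1. ] [ 1.24  0.66 -1.33]
[-6.2 -0.7 -1. ] [ 1.21  0.82 -1.26]
[-6.2 -0.7 -1. ] [ 1.17  0.97 -1.18]
[-6.2 -0.7 -1. ] [ 1.14  1.11 -1.08]
[-6.2 -0.7 -1. ] [ 1.11  1.25 -0.97]
[-6.2 -0.7 -1. ] [ 1.07  1.36 -0.84]
[-6.2 -0.7 -1. ] [ 1.04  1.46 -0.7 ]
[-6.2 -0.7 -1. ] [ 1.01  1.55 -0.55]
[-6.2 -0.7 -1. ] [ 0.97  1.62 -0.39]
[-6.2 -0.7 -1. ] [ 0.94  1.67 -0.22]
```

View pics/c6.png

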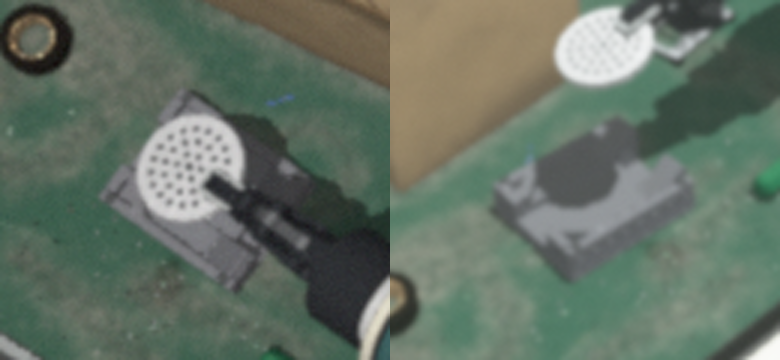

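Request:
{"fn": "servo_tool", "kwargs": {
  "deltas": [-6.2,-0.7,-1,1.3,0.3,-1.4,1,-6.2,-0.7,-1,1.3,0.5,-1.4,1,-6.2,-0.7,-1,1.2,0.7,-1.3,1,-6.2,-0.7,-1,1.2,0.8,-1.3,1,-6.2,-0.7,-1,1.2,1,-1.2,1,-6.2,-0.7,-1,1.1,1.1,-1.1,1,-6.2,-0.7,-1,1.1,1.2,-1,1,-6.2,-0.7,-1,1.1,1.4,-0.8,1]
}}

```text
time_s: 12.45
eef_pos: [541.4, -247.3, 187.3]
ee_rot: [[0.909, -0.361, 0.209], [-0.415, -0.832, 0.369], [0.041, -0.422, -0.906]]
force: [0.4, -0.9, -2.0]
width: 6.1
```

Run:
```python
from h import *
plan(rack(0,0,190),down(-20),5)
```

```text
t 12.45 p [ 541.39 -247.28  187.32] n 5 F [ 0.43 -0.86 -2.03] w 6.1 q [ 0.77  0.48 -0.24  1.76 -0.4   0.97 -1.2 ]
dist mm [ 11.61 -75.02   2.68] rotvec [-24.88  -3.28  -3.97]
[-5.  -0.7 -0.8] [ 0.84  1.14 -0.55]
[-5.  -0.7 -0.8] [ 0.81  1.2  -0.46]
[-5.  -0.7 -0.8] [ 0.79  1.24 -0.36]
[-5.  -0.7 -0.8] [ 0.77  1.28 -0.26]
[-5.  -0.7 -0.8] [ 0.75  1.31 -0.16]
```

Request:
{"fn": "servo_tool", "kwargs": {
  "deltas": [-5,-0.7,-0.8,0.8,1.1,-0.6,1,-5,-0.7,-0.8,0.8,1.2,-0.5,1,-5,-0.7,-0.8,0.8,1.2,-0.4,1,-5,-0.7,-0.8,0.8,1.3,-0.3,1,-5,-0.6,-0.8,0.7,1.3,-0.2,1,0,0,0,0,0,0,1]
}}

```text
time_s: 13.2
eef_pos: [553.1, -320.2, 191.6]
ee_rot: [[0.941, -0.34, -0.001], [-0.34, -0.941, 0.003], [-0.002, -0.002, -1.0]]
force: [0.7, 1.1, -1.4]
width: 6.0
```

```bash
python3 - <<'E'
from h import *
plan(rack(0,0,130),down(-20),3)
E
sed -i 's/rack(0,0,60)/rack(0,0,100)/' look.py
python3 look.py pics/e1.png r
```

```text
t 13.2 p [ 553.06 -320.21  191.58] n 3 F [ 0.69  1.15 -1.39] w 6.0 q [ 0.53  0.5  -0.07  1.63  0.04  1.02 -1.47]
dist mm [ -0.06  -2.09 -61.58] rotvec [-0.11  0.12  0.15]
[-0.  0.  0.] [0.03 0.07 2.05]
[-0.  0.  0.] [0.02 0.07 2.05]
[-0.  0.  0.] [0.02 0.07 2.05]
tray -235.34616278609235 -154.12749138071982 191.5833920735108 [ 0.69  1.15 -1.39]
```

View pics/e1.png

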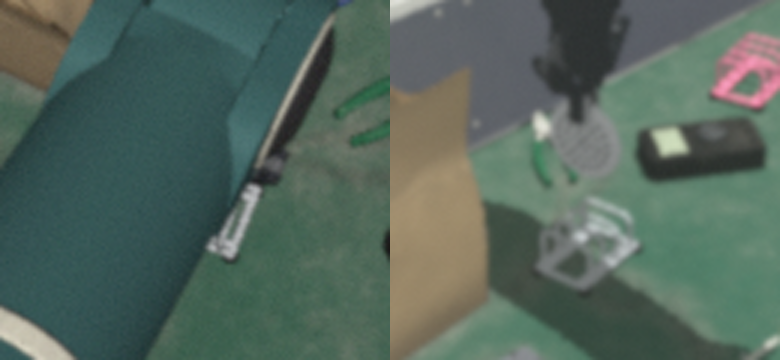

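Run:
```python
from h import *
o=bot.get_obs();T=np.array(o['eef_pos']);R=np.array(o['ee_rot'])
im=bot.grab_frame('side');cv2.imwrite('pics/e2_side.png',im)
c0=T+35*R[:,2];u=proj('side',c0).astype(int);x,y=u-30;k=10
c=cv2.resize(im[y-10:y+50,x:x+60],None,fx=k,fy=k,interpolation=cv2.INTER_CUBIC)
def dot(p,col):
    q=(proj('side',p)-[x,y-10]+.5)*k-.5;cv2.circle(c,tuple(int(v) for v in q),3,col,-1)
dot(c0,(0,0,255));dot(T,(255,0,0))
for a in np.linspace(0,2*np.pi,24):
    dot(c0+42*(np.cos(a)*R[:,0]+np.sin(a)*R[:,2]),(0,0,255))
cv2.imwrite('pics/e2.png',c)
```

```text
(no output)
```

View pics/e2.png

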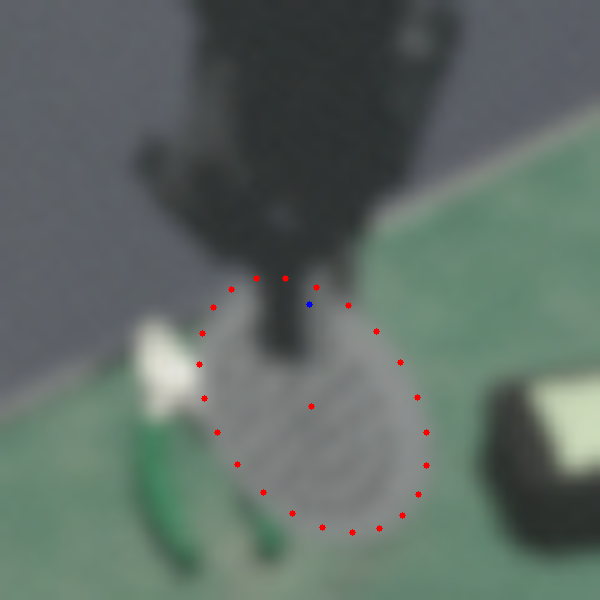

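Request:
{"fn": "servo_tool", "kwargs": {
  "deltas": [0,0,0,0.1,0.2,1.6,1,0,0,0,0,0,2,1,0,0,0,0,0,1.8,1,0,0,0,0,0,0,1,0,0,0,0,0,0,1]
}}

```text
time_s: 13.98
eef_pos: [553.2, -323.6, 139.1]
ee_rot: [[0.94, -0.341, 0.001], [-0.341, -0.94, 0.001], [0.0, -0.001, -1.0]]
force: [-0.1, -0.9, -1.7]
width: 6.3
```

```bash
cat > chk.py <<'E'
from h import *
import sys
plan(rack(0,0,84),down(-20),3)
o=bot.get_obs();d=np.array(o['eef_pos'])-RO;print('rack frame TCP',d@RX,d@RY,d[2])
im=bot.grab_frame('side');u=proj('side',rack(0,0,60)).astype(int);x,y=u-30;k=10
cv2.imwrite(sys.argv[1],cv2.resize(im[y:y+60,x:x+60],None,fx=k,fy=k,interpolation=cv2.INTER_CUBIC))
E
python3 chk.py pics/e3.png
```

```text
t 13.97 p [ 553.15 -323.57  139.06] n 3 F [-0.05 -0.91 -1.72] w 6.3 q [ 0.53  0.56 -0.06  1.66  0.04  0.92 -1.47]
dist mm [ -0.15   1.27 -55.06] rotvec [-0.07 -0.01  0.04]
[-0. -0.  0.] [-0.02 -0.04  1.84]
[-0. -0.  0.] [-0.02 -0.04  1.84]
[-0. -0.  0.] [-0.02 -0.04  1.84]
rack frame TCP -1.1443303808110754 -0.5784182640353847 139.0622422417795
```

View pics/e3.png

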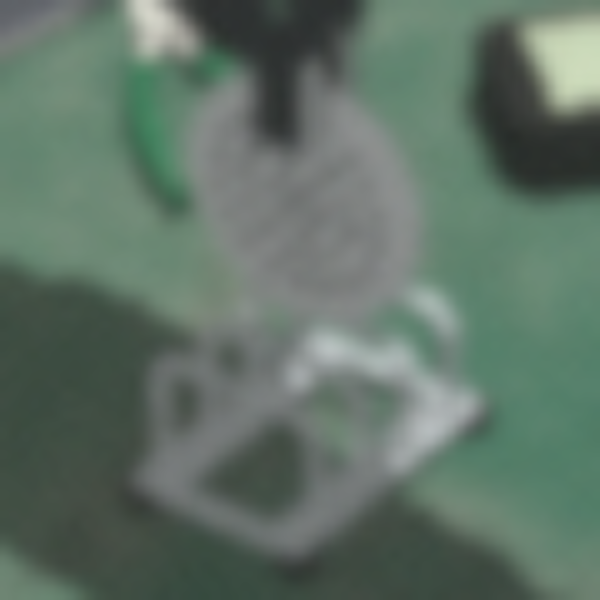

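Request:
{"fn": "servo_tool", "kwargs": {
  "deltas": [0,0,0,0,-0.1,1,1,0,0,0,0,0,1,1,0,0,0,0,0,1,1,0,0,0,0,0,0.7,1,0,0,0,0,0,0,1]
}}

```text
time_s: 14.65
eef_pos: [553.0, -322.4, 101.1]
ee_rot: [[0.94, -0.341, -0.001], [-0.341, -0.94, 0.002], [-0.001, -0.001, -1.0]]
force: [1.3, -0.6, -1.1]
width: 6.2
```

```bash
python3 chk.py pics/e4.png
```

```text
t 14.65 p [ 553.   -322.39  101.12] n 3 F [ 1.26 -0.57 -1.1 ] w 6.2 q [ 0.53  0.61 -0.06  1.68  0.05  0.85 -1.47]
dist mm [  0.     0.09 -17.12] rotvec [-0.08  0.07  0.03]
[-0.  0.  0.] [-0.   -0.    0.57]
[-0.  0.  0.] [-0.   -0.    0.57]
[-0.  0.  0.] [-0.   -0.    0.57]
rack frame TCP -0.0838807119033334 -0.027496802857181212 101.12008203630542
```

View pics/e4.png

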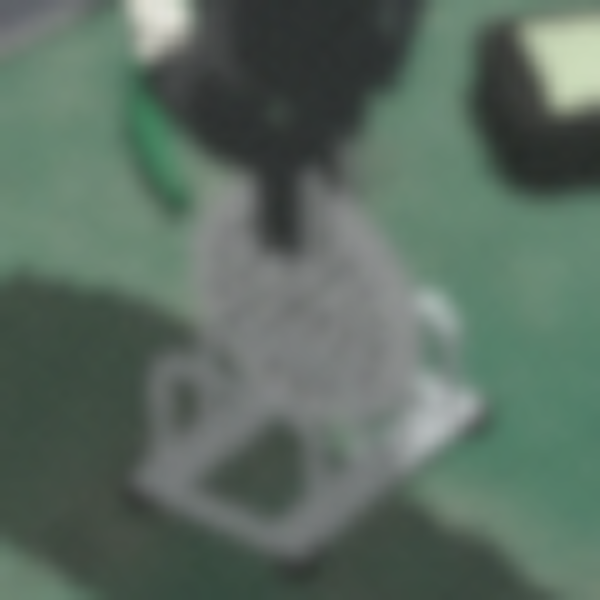

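Request:
{"fn": "servo_tool", "kwargs": {
  "deltas": [0,0,0,0,0,0.5,1,0,0,0,0,0,0.4,1,0,0,0,0,0,0.3,1,0,0,0,0,0,0.2,1,0,0,0,0,0,0,1]
}}

```text
time_s: 15.32
eef_pos: [553.2, -322.5, 87.7]
ee_rot: [[0.94, -0.341, 0.0], [-0.341, -0.94, 0.001], [-0.0, -0.001, -1.0]]
force: [-0.6, -0.7, -1.4]
width: 6.2
```

```bash
python3 chk.py pics/e5.png
```

```text
t 15.32 p [ 553.22 -322.49   87.69] n 3 F [-0.57 -0.73 -1.39] w 6.2 q [ 0.52  0.63 -0.06  1.69  0.05  0.83 -1.48]
dist mm [-0.22  0.19 -3.69] rotvec [-0.07  0.02  0.03]
[-0.  0.  0.] [-0.01 -0.    0.12]
[-0.  0.  0.] [-0.01 -0.    0.12]
[-0.  0.  0.] [-0.01 -0.    0.12]
rack frame TCP -0.10250441617138951 -0.27092648465258756 87.68740656958065
```

View pics/e5.png

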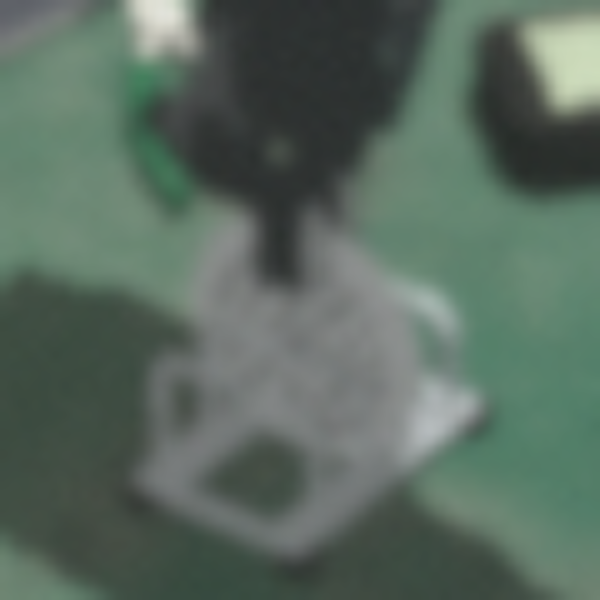

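Request:
{"fn": "servo_tool", "kwargs": {
  "deltas": [0,0,0,0,0,0.15,1,0,0,0,0,0,0.15,1,0,0,0,0,0,0,1]
}}

```text
time_s: 15.75
eef_pos: [553.7, -322.8, 85.9]
ee_rot: [[0.94, -0.342, 0.001], [-0.342, -0.94, 0.001], [0.001, -0.001, -1.0]]
force: [-3.5, 1.7, 13.0]
width: 6.0
```

Request:
{"fn": "servo_tool", "kwargs": {
  "deltas": [0,0,0,0,0,-0.1,1,0,0,0,0,0,0,1],
  "grip_force": 30
}}

```text
time_s: 16.0
eef_pos: [553.5, -322.7, 86.1]
ee_rot: [[0.94, -0.341, 0.001], [-0.341, -0.94, 0.001], [0.001, -0.001, -1.0]]
force: [0.1, 0.3, 4.8]
width: 6.2
```

Request:
{"fn": "servo_tool", "kwargs": {
  "deltas": [0,0,0,0,0,0,0.92,0,0,0,0,0,0,0.88,0,0,0,0,0,0,0.85,0,0,0,0,0,0,0.8,0,0,0,0,0,0,0.75,0,0,0,0,0,0,0.72]
}}

```text
time_s: 16.75
eef_pos: [553.2, -322.5, 85.8]
ee_rot: [[0.94, -0.342, 0.0], [-0.342, -0.94, 0.001], [-0.0, -0.001, -1.0]]
force: [0.4, -0.4, -0.9]
width: 23.8
```

```bash
python3 chk.py pics/e6.png
```

```text
t 16.75 p [ 553.23 -322.5    85.77] n 3 F [ 0.39 -0.39 -0.93] w 23.8 q [ 0.52  0.63 -0.06  1.69  0.05  0.82 -1.48]
dist mm [-0.23  0.2  -1.77] rotvec [-0.07  0.02  0.03]
[-0.  0.  0.] [-0.01 -0.    0.06]
[-0.  0.  0.] [-0.01 -0.    0.06]
[-0.  0.  0.] [-0.01 -0.    0.06]
rack frame TCP -0.11179657276363898 -0.29000694829635426 85.77459724056371
```

View pics/e6.png

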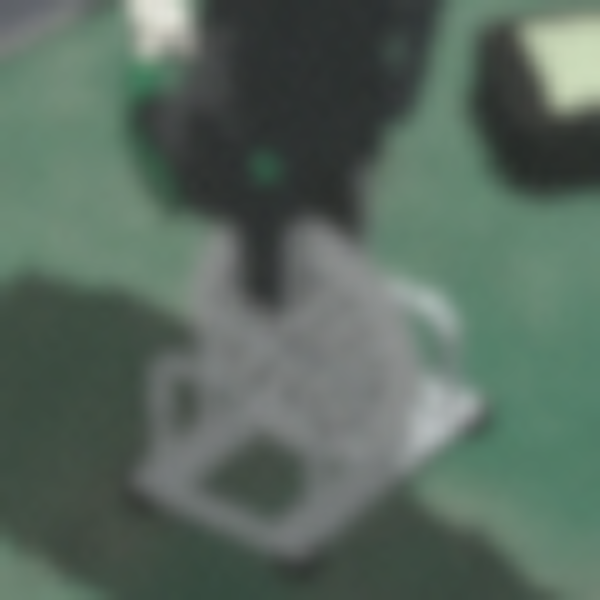

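Request:
{"fn": "servo_tool", "kwargs": {
  "deltas": [0,0,0,0,0,-0.3,0.7,0,0,0,0,0,-0.6,0.7,0,0,0,0,0,-1,0.7,0,0,0,0,0,-2,0.7,0,0,0,0,0,-4,0.7,0,0,0,0,0,-5,0.7,0,0,0,-2,0,-5,0.7,0,0,0,-4,0,-2,0.7]
}}

```text
time_s: 17.8
eef_pos: [497.4, -302.4, 288.9]
ee_rot: [[0.94, -0.341, 0.005], [-0.341, -0.94, -0.001], [0.005, -0.001, -1.0]]
force: [-0.4, -0.5, 0.1]
width: 25.4
```

Request:
{"fn": "servo_tool", "kwargs": {
  "deltas": [0,0,0,-5,0,0,0.7,0,0,0,-5,0,0,0.7,0,0,0,-4,0,0,0.7,0,0,0,0,0,0,0.7]
}}

```text
time_s: 18.3
eef_pos: [363.4, -254.0, 286.5]
ee_rot: [[0.94, -0.342, 0.002], [-0.342, -0.94, -0.0], [0.002, -0.001, -1.0]]
force: [0.3, -0.5, 0.7]
width: 25.5
```

Run:
```python
from h import *
for n in("top","side"):
    im=bot.grab_frame(n);cv2.imwrite(f'pics/f_{n}.png',im);u=proj(n,rack(0,0,50)).astype(int)
    globals()[n]=cv2.resize(im[u[1]-32:u[1]+32,u[0]-32:u[0]+32],(400,400),interpolation=cv2.INTER_CUBIC)
cv2.imwrite('pics/f.png',np.hstack([top,side]));print(bot.get_obs()['eef_pos'],bot.get_obs()['time_s'])
```

```text
[ 365.57 -254.59  286.18] 18.4
```

View pics/f.png

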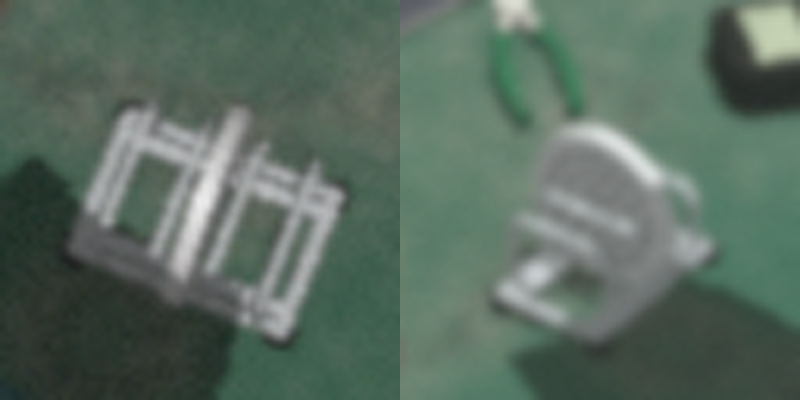

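View pics/f_top.png

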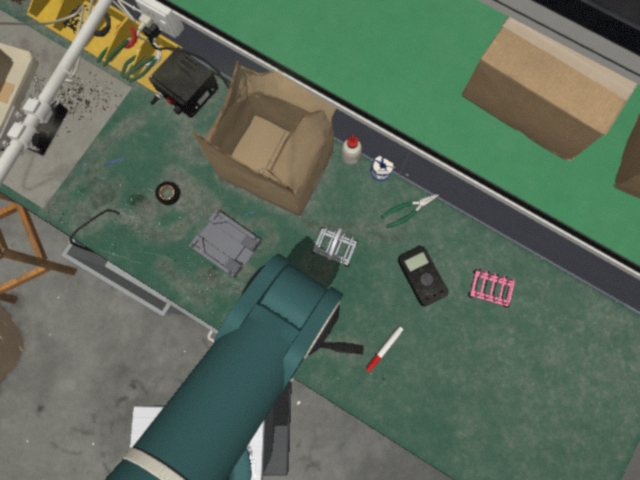

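Run:
```python
from h import *
u0=proj('top',rack(0,0,50)).astype(int)-32
for s in((-5,0,90),(0,0,90),(5,0,90),(0,42,48),(0,-42,48)):
    print(s,(proj('top',rack(*s))-u0+.5)*6.25)
u0=proj('side',rack(0,0,50)).astype(int)-32
for s in((0,0,90),(-4,0,90),(4,0,90)): print('side',s,(proj('side',rack(*s))-u0+.5)*6.25+[400,0])
for u in((209,200),(209,195)): 
    u0=proj('top',rack(0,0,50)).astype(int)-32
    d=onz('top',u[0]/6.25-.5+u0[0],u[1]/6.25-.5+u0[1],90)-RO;print(d@RX,d@RY)
```

```text
(-5, 0, 90) [223.   190.41]
(0, 0, 90) [210.81 185.74]
(5, 0, 90) [198.63 181.08]
(0, 42, 48) [170.24 303.65]
(0, -42, 48) [246.68 109.43]
side (0, 0, 90) [604.14 137.37]
side (-4, 0, 90) [609.   133.56]
side (4, 0, 90) [599.27 141.2 ]
-1.355004391259701 5.434639668930807
-0.653494103123374 3.6184406858265157
```

```bash
python3 -c "
from cell import bot
print(bot.hand_in())"
```

```text
the job is handed in; nothing more can be done
None
```

The filter disc is standing on edge in the middle slot of the steel rack. I handed the job in at about 18.4 s of the 61 s allowed; no verdict is reported back.

- **Slide:** I pushed the disc about 28 mm up the ramps with the closed fingertips. It stayed there after I backed off, tilted about 15°, with both views agreeing on the ellipse angles.
- **Grip and placing:** I gripped the raised edge with the tool pitched 15° down, lifted it, and turned it upright over the rack. I lowered it until the rails pushed back with about 14 N, then let go and backed clear.

**Last checks:**
- **Disc in the rack:** in both views it stands between the two middle hoops. Its top edge is within about 2 mm of the slot's middle along the rack, and it looks close to upright. Across the rack I only estimated its position: my rough readings came out 3.6 to 5.4 mm off.
- **Height and tilt:** I did not measure either on the final picture. Only the rail contact and the views support them.
- **Loose objects:** the multimeter and tape roll are where they started in the top view. The arm hid the screwdriver in that last picture. My planned path kept the gripper's body clear of it, but I have no final image of it.
- **Disagreements:** one automatic disc fit in the tray failed because of shadow, so I redid it. The finger opening read about 6 to 7 mm on the 8 mm disc while gripped.

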